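Press a shrouded pairing button through the jig lid with a stylus

TASK

Put the radio module in the programming jig into pairing: shut the jig's lid fully over it, and with the lid shut push the red button down in the module's metal shroud fully home with the tip of the yellow stylus, through the window in the lid, and hold it down for about a second, pressing gently. The stylus lies flat on the bench and has to stand upright to press, so first lay it in the sloped rest and let go, then take it again by its butt end; when you have finished, leave it lying in the rest. Leave the module in its nest and do not disturb the things around the work.

Things in the scene. Friction and masses are not known exactly. Their poses are not given: they have to be found in the camera images.
- stylus: Loose hand stylus, 133 mm long, 35 g: square barrel 12x12 mm, 95 mm long, yellow with black bands and black butt, then a black cone 10 mm long and a steel rod 4 mm thick, 28 mm long, round end. Origin on the barrel's underside, 55 mm from the butt, near the centre of mass; x points to the tip, z up as it lies; its axis runs 6 mm above the origin. Starts lying flat on the bench.
- stylus_tip (a point): end of the stylus's steel tip, on its axis (axes as the stylus).
- stylus_butt (a point): butt end face of the stylus barrel, on its axis (axes as the stylus).
- rest: Fixed sloped rest, grey base 150x60x8 mm, holds the stylus at 45 deg in its xz plane, butt up to +x, tip down to -x. Low fork (9 mm slot) takes the rod and stops the cone; saddle (18 mm notch) lies under the barrel 34 to 42 mm below the butt. Both open upward, flared up to 18 mm above the stylus axis. Between them 45 mm of barrel stand free on both sides and below, so fingers can straddle it.
- rest_tip (a point): where the stylus's tip lies when it is in the rest (axes as the rest).
- rest_butt (a point): where the stylus's butt end lies when it is in the rest (axes as the rest). The slope runs from rest_tip up to rest_butt.
- prog_jig: Programming jig, a dark box 190 x 170 mm, deck 36 mm high, with a nest that holds the module and a hinged lid. Origin at the underside, front towards -x. A 15 mm high knob stands on the right of its deck. Fixed; its place and yaw vary.
- prog_jig_lid (a joint): Hinge of the jig's lid, rad: 0 shut (level), grows as it opens upward and back, up to 1.745. Stiff: it stays where it is left. Shut, its top plate lies 56 mm above the bench, with a window 61 mm (jig x) by 43 mm (jig y) centred at x -7, y +10 mm in the jig frame.
- lid_tab (a point): middle of the upper face of the tab on the lid's free edge, 191 mm from the hinge axis; the tab is 26 mm deep, 41 mm wide (y), 8 mm thick; the lid's upper (outer) face looks up when shut and away from the robot when open.
- jig_hinge (a point): point on the lid's hinge axis in line with the tab, 61.5 mm above the bench; the axis runs along the jig's y.
- module: The black radio module that lies face up in the jig's nest, 115x65x25 mm, loose, 0.18 kg. Origin at the centre of its underside, about 21 mm above the bench; z up.
- button_mouth (a point): middle of the open mouth of the module's shroud, an aluminium ring 20 mm across that stands 8.5 mm above the module's face; bore 8 mm, flared to 10 mm at the mouth. The red button, 6.8 mm across, lies 4.3 mm below the mouth. The shut lid's window leaves the shroud open from above (mouth about 55 mm above the bench).
- pair_button (a joint): Travel of the red button, m: 0 released, 0.003 fully home; it springs back. It takes about 1.5 N to start and 4.5 N to reach home.
- module_01: bystander: black radio module 115x65x41 mm lying in the back row (origin under its centre).
- module_02: bystander: black radio module 115x65x41 mm lying in the back row (origin under its centre).
- module_03: bystander: black radio module 115x65x41 mm lying in the back row (origin under its centre).
- cutters: bystander: side cutters with red handles, 146x44x11 mm (origin under the middle).
- solder_reel: bystander: orange reel of solder wire, 56 mm across, 29 mm high.

How it is judged (in metres and radians):
On the way, in this order (a step that is already met when the one before it is completed fails the run):
1. the stylus lies in the sloped rest (tip within 10 mm, butt within 12 mm of their marks), let go (distance between stylus_tip and rest_tip below 0.01 m and distance between stylus_butt and rest_butt below 0.012 m and contact force between the fingers and stylus below 0.1 N), for 0.2 s.
2. with the lid shut (under 0.06 rad), the button is held at least 2.4 mm down by the stylus's tip for 0.7 s, the stylus being held by its butt end (TCP within 45 mm of the butt) (value of joint prog_jig_lid below 0.06 rad and value of joint pair_button above 0.0024 m and contact force between stylus and module above 1 N and distance between stylus_tip and button_mouth below 0.011 m and distance between the grasp point and stylus_butt below 0.045 m), for 0.7 s.
At the end, for the whole second after the job is handed in: the stylus lies still in the sloped rest (tip within 10 mm, butt within 12 mm of their marks), the lid is shut (under 0.06 rad), the module lies in its nest and its button is released (distance between stylus_tip and rest_tip below 0.01 m and distance between stylus_butt and rest_butt below 0.012 m and value of joint prog_jig_lid below 0.06 rad and linear speed of stylus below 0.02 m/s and z of module in the frame of prog_jig below 0.026 m and value of joint pair_button below 0.001 m); the robot touches nothing.
It fails at once if the stylus pushes on the module with more than 20 N (contact force between stylus and module above 20 N).
It fails at once if a bystander (the three modules in the row, cutters, reel) is moved by more than 30 mm (distance of any of module_01, module_02, module_03, cutters, solder_reel from where it was at the start of the episode above 0.03 m).
It also fails if it takes over 72 s, if anything falls off the work surface, if the arm or the gripper's body presses on something with over 40 N, if the wrist force passes 120 N, or if a joint passes its speed limit or range.

ROBOT

A 6-joint arm with a two-finger parallel gripper is mounted at the origin on a cart in front of the work surface, level with it; the furniture and walls round the work are solid. World frame = base frame: x ahead of the robot, y to its left, z up, the work surface at z = 0. Lengths are in mm, angles in rad, forces in N, time in s.
With the tool pointing down it reaches from about 400 to 925 mm from the base axis. Payload 12.5 kg.
Tool frame: the origin (TCP) lies between the finger pads, 19 mm behind the fingertips; this is the grasp point; z points along the fingers, y is the line along which they close (so a half turn about z gives the same grasp; the last joint's range is limited). The gripper opens to 95 mm and grips with 3 to 60 N. Pads are 20 mm wide; open, the fingers measure 119 mm over their backs; the gripper's body (75 mm by 180 mm) begins 59 mm behind the grasp point.
Start: joints at [1.075, 0.491, 1.559, -0, 1.092, -0.106], TCP at [237.487, 578.139, 233.461] pointing down, gripper open.
Joint ranges: [-3.1, 3.1], [-0.84, 2.19], [0.05, 2.79], [-1.13, 4.28], [0.06, 2.93], [-2.69, 2.69]. Speed limits (rad/s): [2.22, 2.22, 2.79, 3.14, 3.14, 3.14].

INTERFACE

Orientations are given as [roll, pitch, yaw] about the fixed x, y, z axes, in that order (R = Rz(yaw) Ry(pitch) Rx(roll)).
In Python, from cell import env, optics gives the robot as it stands.
- The arm moves only by the tool step_arm, never from a script. Its argument "moves" is a list of rows, each an object of numbers: "tx", "ty", "tz": the shift along the tool's x, y, z in mm; "roll": the turn about the tool's z in rad. In form: [{"tx": .., "ty": .., "tz": .., "roll": ..}, ...]. A call has 1 to 12 rows; each row is the pose to reach, as a shift and turn from the pose commanded when the call began, along the tool's axes at that moment; what a row does not reach only later rows make up. A row lasts 1/12 s, in which the tool goes at most 41.7 mm and 7.16 degrees, less where a joint would pass 70% of its speed; a pose out of reach is approached as far as the arm can. A call with a gripper value outside its range is refused whole. "grip" is the finger opening in mm, from 0 to 95.1, set as the call begins (left out, the last holds). The fingers move at their own pace and stop on an object; the grip force is fixed at half the most. Time passes only in rows, so rows that repeat a pose let the fingers close. It gives the time, the measured TCP pose, the force, the opening and the grip force at its end, in the units of the state.
- env.state(): the state, without advancing time (a new reading comes with each control period).
- optics.read_camera(name): name is "side" or "top"; returns a dict with "pixels" (384x512x3 uint8, blue, green, red), "mtx" (3x3 intrinsics, pixels), "dist" ([k1, k2, p1, p2, k3] as OpenCV has them; the pictures are not rectified), "view" (4x4, takes a point from world to camera coordinates). Camera axes: x right, y down, z forward; pixel columns grow to the right and rows downward; lengths in mm; the calibration is good to about 2 mm. A picture is of the moment at which its call begins. There is no depth.
- env.job_done(): hands the job in; it is judged then, once.
The state is a dict: "t": time; "joints": joint angles; "qvel": joint speeds; "tau": joint torques, N m; "eef_pos": TCP position; "tcp_rot": TCP orientation; "ft_force": force on the tool from outside, world axes, zero at the start; "moment": the same for the moment, N m; "opening": opening from 0.0 (shut) to 1.0 (fully open); "grip_force": force on a finger pad.
Only numpy, scipy, OpenCV 4.12 (cv2) and the standard library are available. Lean on these libraries where they do the work, as an engineer would, in place of code of your own. Each camera call takes 0.05 s, during which the arm holds its last target. There are 200 camera calls.

## Working session

There is one attempt and no reset: what is moved stays moved. The work goes in short steps, Python scripts to look and compute and a tool call to move; the robot and the scene stay as the last step left them, time stands still between calls to the robot, and variables do not carry over. Pictures are saved under pics/ and viewed, at most 10 in all, crops included, and the job is handed in when it is done.

Besides the shell and the picture viewer there is one more tool, called after ">>>" as name(argument=value, ...) on one line, values as JSON. step_arm: Moves the arm, as the interface text tells. Its arguments: {"type":"object","properties":{"moves":{"type":"array"},"grip":{"type":"number"}},"required":["moves"]}

```bash
ls; mkdir -p pics
python3 - <<'E'
from cell import env, optics
import cv2, pickle
s=env.state(); print(s)
for n in("side","top"):
    r=optics.read_camera(n); pickle.dump(r,open(n+".pkl","wb")); cv2.imwrite(f"pics/{n}0.png",cv2.resize(r["pixels"],(800,600),interpolation=cv2.INTER_CUBIC))
    print(n,r["mtx"],r["dist"],r["view"])
E
```

```text
pics
{'t': 0.0, 'joints': array([ 1.07539759e+00,  4.91578902e-01,  1.55948709e+00,  1.79702934e-05,
        1.09166556e+00, -1.05596540e-01]), 'qvel': array([-3.92808572e-04, -5.35805710e-04, -6.72020288e-04, -6.86372784e-06,
        1.20107987e-04,  1.14881260e-03]), 'tau': array([-1.71574270e-04, -6.12646222e+01, -2.58185863e+01,  6.92258449e-02,
        4.83020826e-02, -9.12111227e-05]), 'eef_pos': array([237.36602095, 577.92143295, 232.83675228]), 'tcp_rot': array([-3.14046178e+00, -1.35888623e-04,  2.75178209e+00]), 'ft_force': array([-1.08383496e-01,  4.61419196e-01, -1.19918857e-04]), 'moment': array([ 0.03624673, -0.00042684,  0.02039826]), 'grip_force': 0.0, 'opening': 1.0014073941833797}
side [[400.21581495   0.         253.2458083 ]
 [  0.         400.21581495 191.07959178]
 [  0.           0.           1.        ]] [-0.05754724  0.          0.          0.          0.        ] [[ 8.77214569e-01 -4.80014613e-01  8.97614526e-03 -4.25707827e+02]
 [-2.71959656e-01 -5.12233140e-01 -8.14650327e-01  2.63367537e+02]
 [ 3.95641940e-01  7.12181986e-01 -5.79882982e-01  8.72669849e+02]
 [ 0.00000000e+00  0.00000000e+00  0.00000000e+00  1.00000000e+00]]
top [[473.29036312   0.         256.55683716]
 [  0.         473.29036312 188.10413788]
 [  0.           0.           1.        ]] [-0.10803814  0.          0.          0.          0.        ] [[-1.40721073e-04 -9.99999982e-01  1.30421872e-04  7.27007319e+01]
 [-9.98738742e-01  1.33995287e-04 -5.02086294e-02  5.22854022e+02]
 [ 5.02086110e-02 -1.37322789e-04 -9.98738743e-01  1.30048734e+03]
 [ 0.00000000e+00  0.00000000e+00  0.00000000e+00  1.00000000e+00]]
```

View pics/top0.png

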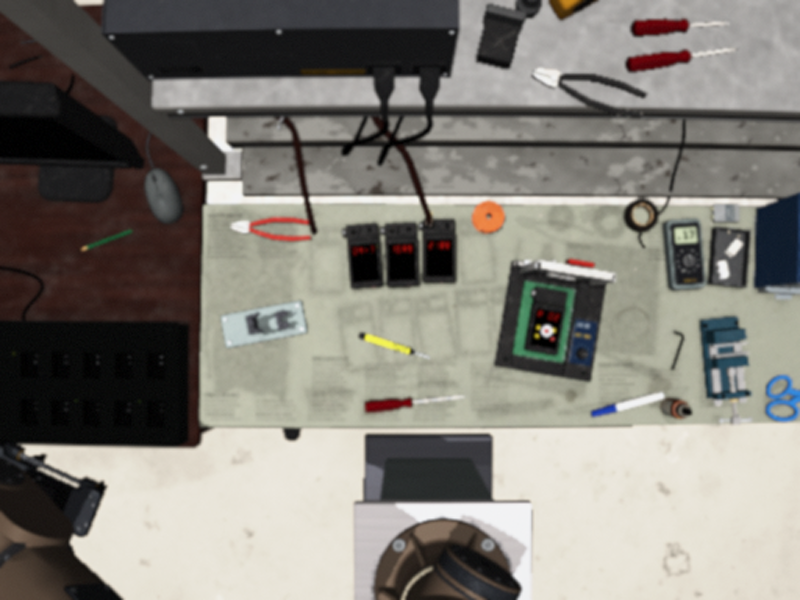

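View pics/side0.png

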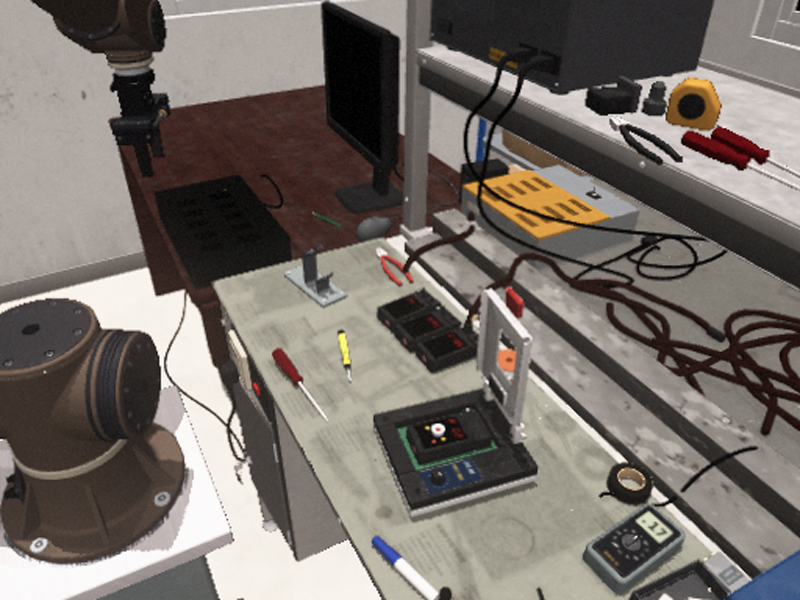

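The top view shows the stylus from its butt at (361,336) to its tip at (431,360). The rest is at about (264,324), the jig at about (550,320) with the lid open, and bystanders are behind. The side view shows the rest fork and saddle at (315,275) and the lid standing up at (505,360). I'll enlarge these areas in one composite.

```bash
cat > h.py <<'E'
import numpy as np, cv2, pickle
from scipy.optimize import least_squares
def load(n): return pickle.load(open(n+".pkl","rb"))
def ray(r,uv):
    p=cv2.undistortPoints(np.array([[uv]],float),r["mtx"],np.array(r["dist"]))[0,0]
    R=r["view"][:3,:3];t=r["view"][:3,3]
    return -R.T@t, R.T@np.array([p[0],p[1],1.])
def atz(r,uv,z):
    o,d=ray(r,uv); return o+d*(z-o[2])/d[2]
def proj(r,P):
    v=r["view"]; return cv2.projectPoints(np.atleast_2d(np.array(P,float)),cv2.Rodrigues(v[:3,:3])[0],v[:3,3],r["mtx"],np.array(r["dist"]))[0][:,0]
def tri(a,uva,b,uvb):
    M=[];y=[]
    for r,uv in((a,uva),(b,uvb)):
        o,d=ray(r,uv);d/=np.linalg.norm(d);A=np.eye(3)-np.outer(d,d);M.append(A);y.append(A@o)
    return np.linalg.lstsq(np.vstack(M),np.hstack(y),rcond=None)[0]
def tile(crops,out):
    # crops: (img,x0,y0,w,h) each drawn to 400x300
    ts=[]
    for im,x0,y0,w,h in crops:
        c=cv2.resize(im[y0:y0+h,x0:x0+w],(400,300),interpolation=cv2.INTER_CUBIC)
        for i in range(0,400,50): cv2.line(c,(i,0),(i,4),(0,255,255),1)
        for i in range(0,300,50): cv2.line(c,(0,i),(4,i),(0,255,255),1)
        ts.append(c)
    while len(ts)<4: ts.append(np.zeros((300,400,3),np.uint8))
    cv2.imwrite(out,np.vstack([np.hstack(ts[:2]),np.hstack(ts[2:4])]))
E
python3 - <<'E'
from h import *
t=load("top")["pixels"];s=load("side")["pixels"]
tile([(t,136,180,80,60),(t,310,155,100,75),(s,176,150,64,48),(s,232,180,120,90)],"pics/c1.png")
tile([(t,220,195,64,48),(s,205,200,40,30),(s,232,180,120,90)],"pics/c2.png")
E
```

```text
(no output)
```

View pics/c1.png

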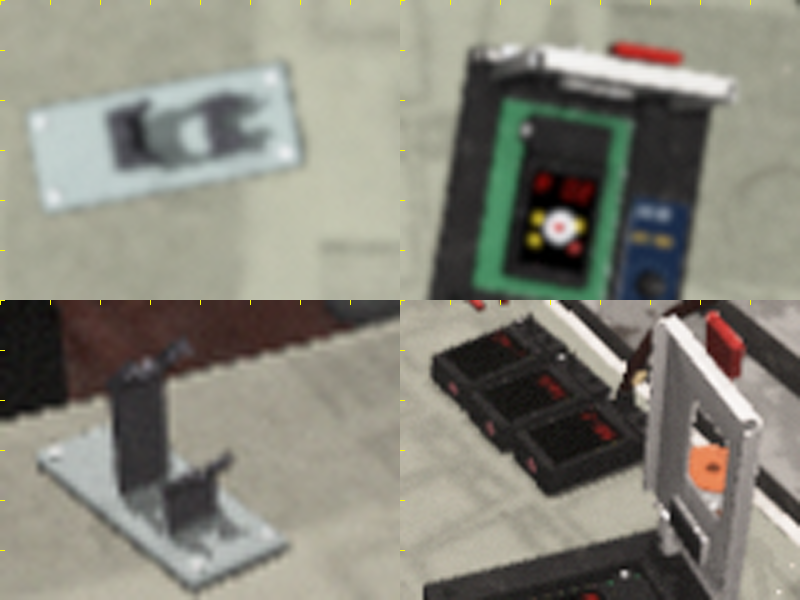

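View pics/c2.png

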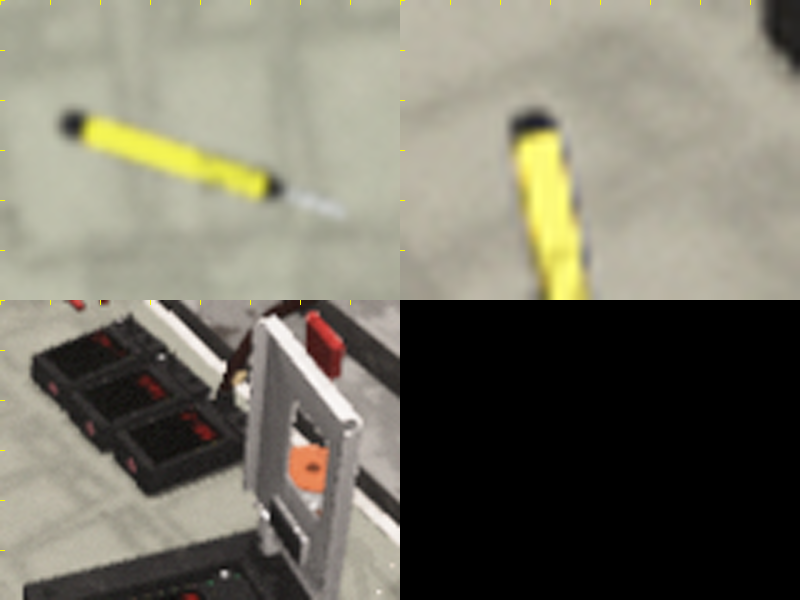

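Composite: rest base corners at (32,107), (285,62), (302,160) and (48,212) in the tile. The tall saddle is on the left (+y) and the fork on the right. The shroud is at tile (158,228). The red tab is at top tile (260,54) and side tile (325,45).

Run:
```python
from h import *
np.set_printoptions(precision=1,suppress=True)
t=load("top");s=load("side")
T=lambda x,y:(136+x/5-.4,180+y/5-.4)
c=[atz(t,T(*p),8) for p in((32,107),(285,62),(302,160),(48,212))]
print("rest",*c,"ctr",np.mean(c,0)); 
d=(c[0]-c[1]+c[3]-c[2]); print("L",np.linalg.norm(d)/2,"W",np.linalg.norm(c[0]-c[3]),np.linalg.norm(c[1]-c[2]),"yaw",np.arctan2(d[1],d[0]))
b=atz(t,(220+62/6.25,195+122/6.25),6);p=atz(t,(220+346/6.25,195+213/6.25),6);d=p-b
print("sty",b,p,np.linalg.norm(d),"yaw",np.arctan2(d[1],d[0]))
print("mouth",atz(t,(310+158/4,155+228/4),55))
print("mouth tri",tri(t,(310+158/4,155+228/4),s,(438/1.5625,428/1.5625)))
print("tab tri",tri(t,(310+260/4,155+54/4),s,(232+325/3.333,180+45/3.333)))
for n,z,pts in (("deck",36,((495,368),(590,380),(607,275),(513,262))),):
  J=[atz(t,(x/1.5625,y/1.5625),z) for x,y in pts]; print(n,*J)
# stylus grayscale direct
im=t["pixels"][195:243,220:284].astype(int)
m=((im[...,2]>150)&(im[...,1]>150)&(im[...,0]<130))
ys,xs=np.nonzero(m);pp=np.c_[xs+220,ys+195].astype(float)
cen=pp.mean(0);u=np.linalg.svd(pp-cen)[2][0];k=(pp-cen)@u
e0,e1=atz(t,cen+u*k.min(),12),atz(t,cen+u*k.max(),12);d=e1-e0;print("yellow",e0,e1,np.arctan2(d[1],d[0]))
```

```text
rest [487.  393.5   8. ] [512.3 251.1   8. ] [457.6 241.3   8. ] [428.3 383.9   8. ] ctr [471.3 317.4   8. ]
L 145.043949336322 W 59.469851494772286 55.511070378939806 yaw 1.7600283228997147
sty [449.6 146.8   6. ] [409.1  20.3   6. ] 132.78243656732164 yaw -1.8805265546846548
mouth [ 456.3 -177.6   55. ]
mouth tri [ 456.5 -177.7   54.6]
tab tri [ 553.2 -196.1  256.3]
deck [392.5 -91.3  36. ] [ 370.8 -258.4   36. ] [ 555.  -290.8   36. ] [ 577.7 -124.    36. ]
yellow [448.1 137.1  12. ] [422.3  57.9  12. ] -1.8855561891525228
```

Run:
```python
from h import *
np.set_printoptions(precision=1,suppress=True)
t=load("top");s=load("side")
yaw=1.76;C=np.array([471.3,317.4,0]);R=np.array([[np.cos(yaw),-np.sin(yaw),0],[np.sin(yaw),np.cos(yaw),0],[0,0,1]])
S=lambda x,y:(176+x/6.25,150+y/6.25)
Y=lambda r,uv,y0=0: (lambda o,d:(lambda oo,dd: oo+dd*(y0-oo[1])/dd[1])(R.T@(o-C),R.T@d))(*ray(r,uv))
print("saddle prong mid on y=0",Y(s,S(150,60)),"fork mid",Y(s,S(198,172)))
print("base corners side z8",*[R.T@(atz(s,S(*p),8)-C) for p in((40,160),(195,288),(288,245),(135,120))])
print("saddle foot",R.T@(atz(s,S(143,195),8)-C),"fork foot",R.T@(atz(s,S(190,240),8)-C))
def big(r,x0,y0,w,h,W,H):
    return cv2.resize(r["pixels"][y0:y0+h,x0:x0+w],(W,H),interpolation=cv2.INTER_CUBIC)
a=big(t,140,188,60,40,800,533)
# overlay hypothesis
def draw(img,r,x0,y0,k,tx,tz,col):
    L=[C+R@np.array([tx+q*.7071,0,tz+q*.7071]) for q in (0,28,38,91,99,133)]
    uv=(proj(r,L)-[x0,y0]+.5)*k
    for p in uv: cv2.circle(img,tuple(int(v) for v in p),3,col,-1)
A=big(t,140,188,60,60,400,400);B=big(s,178,150,50,50,400,400)
A2,B2=A.copy(),B.copy()
draw(A2,t,140,188,400/60,-38,14,(0,0,255));draw(B2,s,178,150,8,-38,14,(0,0,255))
cv2.imwrite("pics/r1.png",np.hstack([A2,B2]))
```

```text
saddle prong mid on y=0 [ 1.4  0.  85.2] fork mid [-36.   0.  38.]
base corners side z8 [63.7 33.6  8. ] [-80.9  34.4   8. ] [-79.8 -22.    8. ] [ 65.5 -26.4   8. ]
saddle foot [2.6 9.7 8. ] fork foot [-45.7  13.5   8. ]
```

View pics/r1.png

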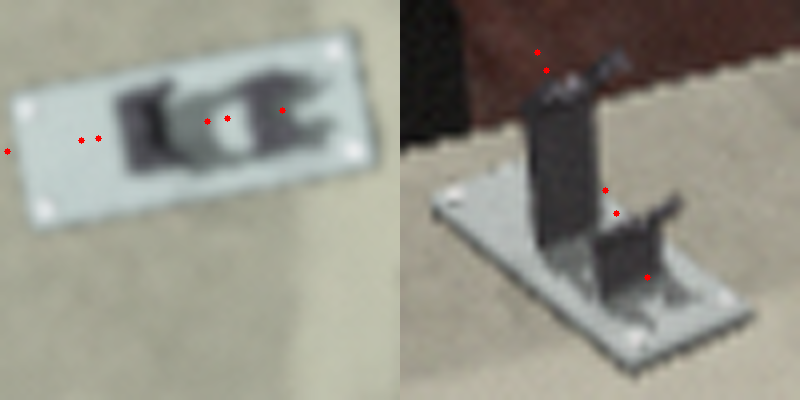

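Rest: centre (471,317), yaw 1.76, with the slope running up toward +y. Stylus: butt (450,147), tip (409,20). Mouth: (456.4,-177.7,54.6). Jig yaw is about -0.175. Every measured size agrees with the sizes given. I'll shut the lid first, going in behind the tab.

```bash
cat > go.py <<'E'
import sys,numpy as np
from cell import env
# usage: go.py x y z yaw [x y z yaw ...] -> shifts in tool axes from the pose now
s=env.state();p=s["eef_pos"];yw=s["tcp_rot"][2]
print("t",round(s["t"],2),"pos",p.round(1),"yaw",round(yw,3),"F",s["ft_force"].round(1),"op",round(95.1*s["opening"],1),"j",s["joints"].round(2))
a=np.array(sys.argv[1:],float).reshape(-1,4)
c,n=np.cos(yw),np.sin(yw)
for x,y,z,w in a:
    d=np.array([x,y,z])-p
    r=-(w-yw);r=(r+np.pi)%(2*np.pi)-np.pi
    print("tx %.1f ty %.1f tz %.1f roll %.3f"%(c*d[0]+n*d[1], n*d[0]-c*d[1], -d[2], r))
E
python3 go.py 582 -201 320 2.967
```

```text
t 0.1 pos [237.4 577.9 232.9] yaw 2.752 F [-0.4 -0.1  0.1] op 95.1 j [ 1.08  0.49  1.56  0.    1.09 -0.11]
tx -614.8 ty -589.5 tz -87.1 roll -0.215
```

>>> step_arm(moves=[{"tz":-40},{"tz":-87},{"tx":-615,"ty":-590,"tz":-87,"roll":-0.215},{"tx":-615,"ty":-590,"tz":-87,"roll":-0.215},{"tx":-615,"ty":-590,"tz":-87,"roll":-0.215},{"tx":-615,"ty":-590,"tz":-87,"roll":-0.215},{"tx":-615,"ty":-590,"tz":-87,"roll":-0.215},{"tx":-615,"ty":-590,"tz":-87,"roll":-0.215},{"tx":-615,"ty":-590,"tz":-87,"roll":-0.215},{"tx":-615,"ty":-590,"tz":-87,"roll":-0.215},{"tx":-615,"ty":-590,"tz":-87,"roll":-0.215},{"tx":-615,"ty":-590,"tz":-87,"roll":-0.215}], grip=0)

```text
validation failed for argument at $.mo...
```

```bash
python3 go.py 582 -201 320 2.967
```

```text
t 0.1 pos [237.4 577.9 232.9] yaw 2.752 F [-0.4 -0.1  0.1] op 95.1 j [ 1.08  0.49  1.56  0.    1.09 -0.11]
tx -614.8 ty -589.5 tz -87.1 roll -0.215
```

>>> step_arm(moves=[{"tx":0,"ty":0,"tz":-40,"roll":0},{"tx":0,"ty":0,"tz":-80,"roll":0}], grip=0)

```text
t: 0.27
eef_pos: [237.1, 577.4, 312.3]
tcp_rot: [-3.136, -0.001, 2.752]
ft_force: [0.9, 0.0, 1.8]
opening: 0.908
grip_force: 0.0
```

>>> step_arm(moves=[{"tx":-615,"ty":-590,"tz":-7,"roll":-0.215},{"tx":-615,"ty":-590,"tz":-7,"roll":-0.215},{"tx":-615,"ty":-590,"tz":-7,"roll":-0.215},{"tx":-615,"ty":-590,"tz":-7,"roll":-0.215},{"tx":-615,"ty":-590,"tz":-7,"roll":-0.215},{"tx":-615,"ty":-590,"tz":-7,"roll":-0.215},{"tx":-615,"ty":-590,"tz":-7,"roll":-0.215},{"tx":-615,"ty":-590,"tz":-7,"roll":-0.215},{"tx":-615,"ty":-590,"tz":-7,"roll":-0.215},{"tx":-615,"ty":-590,"tz":-7,"roll":-0.215},{"tx":-615,"ty":-590,"tz":-7,"roll":-0.215},{"tx":-615,"ty":-590,"tz":-7,"roll":-0.215}])

```text
t: 1.27
eef_pos: [439.9, 118.8, 317.6]
tcp_rot: [3.141, 0.0, 2.967]
ft_force: [1.3, 0.9, 0.5]
opening: 0.078
grip_force: 0.0
```

```bash
python3 go.py 582 -201 320 2.967
```

```text
t 1.27 pos [439.9 118.8 317.6] yaw 2.967 F [1.3 0.9 0.5] op 7.4 j [ 0.12  0.16  1.83  0.    1.15 -1.28]
tx -195.5 ty -290.3 tz -2.4 roll -0.000
```

>>> step_arm(moves=[{"tx":-195,"ty":-290,"tz":-2,"roll":0},{"tx":-195,"ty":-290,"tz":-2,"roll":0},{"tx":-195,"ty":-290,"tz":-2,"roll":0},{"tx":-195,"ty":-290,"tz":-2,"roll":0},{"tx":-195,"ty":-290,"tz":-2,"roll":0},{"tx":-195,"ty":-290,"tz":-2,"roll":0},{"tx":-195,"ty":-290,"tz":-2,"roll":0},{"tx":-195,"ty":-290,"tz":-2,"roll":0},{"tx":-195,"ty":-290,"tz":-2,"roll":0},{"tx":-195,"ty":-290,"tz":-2,"roll":0}])

```text
t: 2.1
eef_pos: [582.0, -202.0, 318.1]
tcp_rot: [3.142, -0.001, 2.964]
ft_force: [-0.6, 0.2, -1.0]
opening: 0.005
grip_force: 0.0
```

```bash
python3 go.py 582 -201 259 2.967
python3 - <<'E'
from cell import optics
import pickle
from h import *
t=optics.read_camera("top");s=optics.read_camera("side")
pickle.dump(t,open("top1.pkl","wb"));pickle.dump(s,open("side1.pkl","wb"))
tile([(t["pixels"],300,130,120,90),(s["pixels"],250,110,128,96)],"pics/l1.png")
E
```

```text
t 2.1 pos [ 582.  -202.   318.1] yaw 2.964 F [-0.6  0.2 -1. ] op 0.5 j [-0.44  0.41  1.46 -0.    1.27 -1.83]
tx 0.1 ty 1.0 tz 59.1 roll -0.003
```

View pics/l1.png

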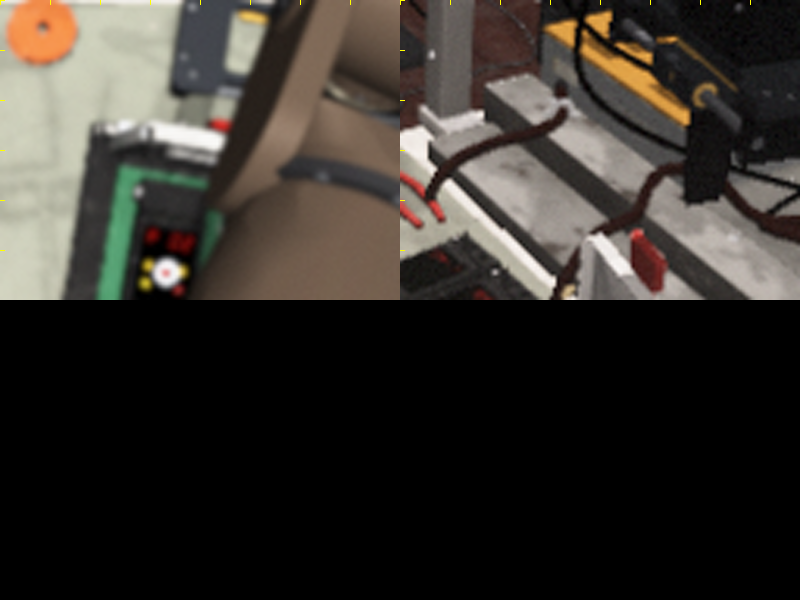

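The fingers hang just behind the red tab (side tile: finger tip (307,195), tab (248,260)). I'll lower, then push along the arc.

>>> step_arm(moves=[{"tx":0,"ty":0,"tz":30,"roll":0},{"tx":0,"ty":0,"tz":58,"roll":0},{"tx":10,"ty":0,"tz":58,"roll":0},{"tx":20,"ty":0,"tz":58,"roll":0},{"tx":30,"ty":0,"tz":59,"roll":0}])

```text
t: 2.62
eef_pos: [551.2, -192.5, 262.2]
tcp_rot: [-3.141, 0.002, 2.968]
ft_force: [1.7, 0.2, -0.8]
opening: 0.01
grip_force: 0.9
```

>>> step_arm(moves=[{"tx":16,"ty":0,"tz":3,"roll":0},{"tx":32,"ty":0,"tz":6,"roll":0},{"tx":47,"ty":0,"tz":12,"roll":0},{"tx":62,"ty":0,"tz":18,"roll":0},{"tx":75,"ty":0,"tz":25,"roll":0}])

```text
t: 3.03
eef_pos: [477.0, -179.7, 238.0]
tcp_rot: [-3.14, 0.004, 2.968]
ft_force: [1.9, -0.0, -0.5]
opening: 0.006
grip_force: 0.7
```

```bash
python3 go.py 582 -201 259 2.967
python3 - <<'E'
from cell import optics
from h import *
s=optics.read_camera("side")
tile([(s["pixels"],220,120,160,120)],"pics/l2.png")
cv2.imwrite("pics/l2.png",cv2.resize(s["pixels"][120:240,220:380],(640,480),interpolation=cv2.INTER_CUBIC))
E
```

```text
t 3.03 pos [ 477.  -179.7  238. ] yaw 2.968 F [ 1.9 -0.  -0.5] op 0.6 j [-0.49  0.32  1.83  0.    0.98 -1.89]
tx -107.1 ty -2.8 tz -21.0 roll 0.001
```

View pics/l2.png

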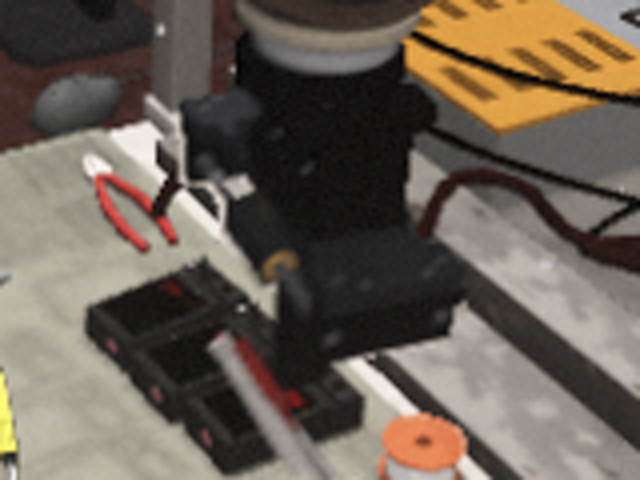

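The finger is behind the tab and the lid is following it, about 60° open. I'll carry on down the arc.

>>> step_arm(moves=[{"tx":13,"ty":0,"tz":9,"roll":0},{"tx":25,"ty":0,"tz":19,"roll":0},{"tx":36,"ty":0,"tz":30,"roll":0},{"tx":46,"ty":0,"tz":42,"roll":0},{"tx":55,"ty":0,"tz":54,"roll":0},{"tx":64,"ty":0,"tz":68,"roll":0},{"tx":71,"ty":0,"tz":82,"roll":0},{"tx":76,"ty":0,"tz":97,"roll":0},{"tx":80,"ty":0,"tz":112,"roll":0},{"tx":83,"ty":0,"tz":127,"roll":0},{"tx":84,"ty":0,"tz":138,"roll":0},{"tx":85,"ty":0,"tz":148,"roll":0}])

```text
t: 4.08
eef_pos: [394.6, -165.5, 88.5]
tcp_rot: [-3.141, 0.002, 2.967]
ft_force: [1.1, 1.0, 1.4]
opening: 0.007
grip_force: 0.5
```

>>> step_arm(moves=[{"tx":0,"ty":0,"tz":5,"roll":0},{"tx":0,"ty":0,"tz":9,"roll":0},{"tx":0,"ty":0,"tz":11,"roll":0}])

```text
t: 4.33
eef_pos: [394.9, -165.7, 80.2]
tcp_rot: [-3.14, 0.003, 2.967]
ft_force: [-14.1, 8.3, 95.2]
opening: 0.003
grip_force: 47.6
```

>>> step_arm(moves=[{"tx":0,"ty":0,"tz":-30,"roll":0},{"tx":0,"ty":0,"tz":-100,"roll":0},{"tx":0,"ty":0,"tz":-100,"roll":0}])

```text
t: 4.58
eef_pos: [394.6, -165.6, 180.4]
tcp_rot: [-3.141, 0.003, 2.967]
ft_force: [0.7, -0.9, 0.3]
opening: 0.004
grip_force: 0.0
```

```bash
python3 - <<'E'
from h import *
# grasp point: 67 mm from butt
b=np.array([449.6,146.8]);p=np.array([409.1,20.3]);print(b+(p-b)*67/133)
E
python3 go.py 429 83 200 1.261
python3 - <<'E'
from cell import optics
import pickle
from h import *
t=optics.read_camera("top");s=optics.read_camera("side")
pickle.dump(t,open("top1.pkl","wb"));pickle.dump(s,open("side1.pkl","wb"))
tile([(t["pixels"],300,150,120,90),(s["pixels"],232,230,128,96),(s["pixels"],0,0,512,384),(t["pixels"],0,0,512,384)],"pics/l3.png")
E
```

```text
[429.19774436  83.07443609]
t 4.58 pos [ 394.6 -165.6  180.4] yaw 2.967 F [ 0.7 -0.9  0.3] op 0.4 j [-0.55  0.29  2.08  0.    0.77 -1.95]
tx 9.3 ty 250.8 tz -19.6 roll 1.706
```

View pics/l3.png

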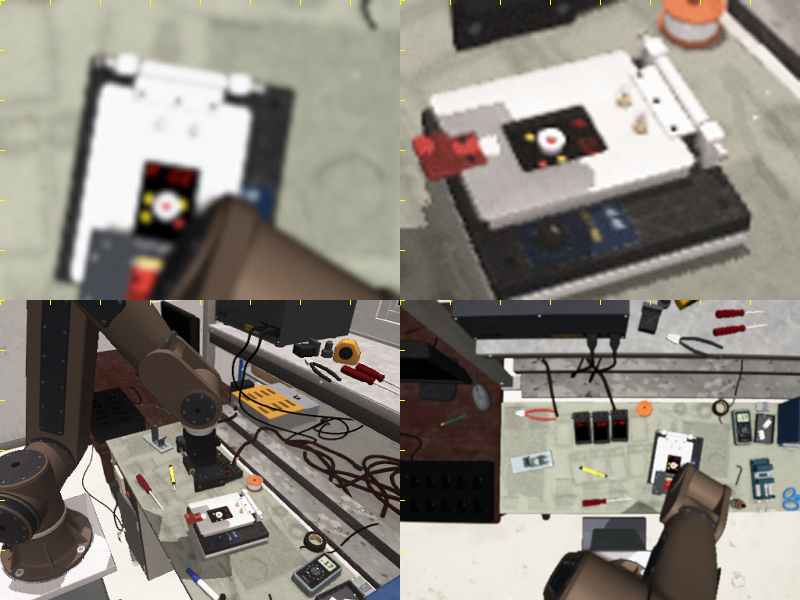

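The lid lies shut: in the side tile the white plate is level and flush with the box, and the shroud shows through the window. Next is the stylus pick.

>>> step_arm(moves=[{"tx":9,"ty":251,"tz":0,"roll":1.706},{"tx":9,"ty":251,"tz":0,"roll":1.706},{"tx":9,"ty":251,"tz":0,"roll":1.706},{"tx":9,"ty":251,"tz":0,"roll":1.706},{"tx":9,"ty":251,"tz":0,"roll":1.706},{"tx":9,"ty":251,"tz":0,"roll":1.706},{"tx":9,"ty":251,"tz":0,"roll":1.706},{"tx":9,"ty":251,"tz":0,"roll":1.706},{"tx":9,"ty":251,"tz":0,"roll":1.706},{"tx":9,"ty":251,"tz":40,"roll":1.706},{"tx":9,"ty":251,"tz":80,"roll":1.706},{"tx":9,"ty":251,"tz":110,"roll":1.706}], grip=50)

```text
t: 5.68
eef_pos: [428.7, 83.5, 65.3]
tcp_rot: [3.14, -0.0, 1.619]
ft_force: [1.2, 0.4, -0.4]
opening: 0.522
grip_force: 0.0
```

>>> step_arm(moves=[{"tx":0,"ty":0,"tz":10,"roll":0.2},{"tx":0,"ty":0,"tz":10,"roll":0.2}])

```text
t: 5.85
eef_pos: [428.0, 83.3, 54.4]
tcp_rot: [-3.138, 0.001, 1.417]
ft_force: [-0.3, 0.3, 0.9]
opening: 0.525
grip_force: 0.0
```

```bash
python3 go.py 429 83 22 1.261
```

```text
t 5.85 pos [428.   83.3  54.4] yaw 1.417 F [-0.3  0.3  0.9] op 49.9 j [0.04 0.54 2.18 0.   0.43 0.19]
tx -0.1 ty 1.0 tz 32.4 roll 0.156
```

>>> step_arm(moves=[{"tx":0,"ty":1,"tz":15,"roll":0.156},{"tx":0,"ty":1,"tz":32,"roll":0.156},{"tx":0,"ty":1,"tz":33,"roll":0.156}])

```text
t: 6.1
eef_pos: [429.5, 83.1, 22.1]
tcp_rot: [-3.14, 0.001, 1.267]
ft_force: [0.0, -0.9, -0.7]
opening: 0.53
grip_force: 0.0
```

>>> step_arm(moves=[{"tx":0,"ty":0,"tz":0,"roll":0},{"tx":0,"ty":0,"tz":0,"roll":0},{"tx":0,"ty":0,"tz":0,"roll":0},{"tx":0,"ty":0,"tz":0,"roll":0},{"tx":0,"ty":0,"tz":0,"roll":0},{"tx":0,"ty":0,"tz":0,"roll":0}], grip=0)

```text
t: 6.6
eef_pos: [430.1, 83.0, 24.0]
tcp_rot: [3.141, -0.0, 1.268]
ft_force: [0.6, -0.4, -0.9]
opening: 0.167
grip_force: 0.0
```

>>> step_arm(moves=[{"tx":0,"ty":0,"tz":0,"roll":0},{"tx":0,"ty":0,"tz":0,"roll":0},{"tx":0,"ty":0,"tz":0,"roll":0},{"tx":0,"ty":0,"tz":0,"roll":0}])

```text
t: 6.93
eef_pos: [430.1, 83.0, 23.8]
tcp_rot: [3.141, -0.0, 1.268]
ft_force: [-0.8, -0.3, 5.6]
opening: 0.118
grip_force: 30.0
```

>>> step_arm(moves=[{"tx":0,"ty":0,"tz":-30,"roll":0},{"tx":0,"ty":0,"tz":-70,"roll":0},{"tx":0,"ty":0,"tz":-110,"roll":0},{"tx":0,"ty":0,"tz":-130,"roll":0},{"tx":0,"ty":0,"tz":-130,"roll":0}])

```text
t: 7.35
eef_pos: [431.4, 83.2, 157.4]
tcp_rot: [3.135, -0.002, 1.268]
ft_force: [-0.3, 0.3, -0.3]
opening: 0.116
grip_force: 30.0
```

```bash
python3 go.py 471 317 160 1.76
python3 - <<'E'
from cell import optics
import pickle
from h import *
np.set_printoptions(precision=1,suppress=True)
t=optics.read_camera("top");s=optics.read_camera("side")
pickle.dump(t,open("top1.pkl","wb"));pickle.dump(s,open("side1.pkl","wb"))
for n,r in(("t",t),("s",s)):
    im=r["pixels"].astype(int)
    m=(im[...,2]>120)&(im[...,1]>120)&(im[...,0]<.55*im[...,2])
    k,lab,st,c=cv2.connectedComponentsWithStats(m.astype(np.uint8))
    print(n,[(st[i].tolist(),c[i].round(1).tolist()) for i in range(1,k) if st[i,4]>5])
E
```

```text
t 7.35 pos [431.4  83.2 157.4] yaw 1.268 F [-0.3  0.3 -0.3] op 11.0 j [0.04 0.34 2.09 0.   0.71 0.34]
tx 235.0 ty -31.8 tz -2.6 roll -0.492
t [([360, 0, 8, 4, 22], [363.1, 1.0]), ([302, 129, 21, 19, 301], [311.9, 138.2])]
s [([432, 50, 29, 21, 162], [449.2, 56.5]), ([310, 109, 80, 34, 995], [347.8, 125.8]), ([298, 117, 8, 7, 38], [302.3, 119.6]), ([308, 124, 61, 28, 379], [338.5, 140.5]), ([217, 174, 6, 19, 58], [219.0, 183.5]), ([316, 224, 20, 14, 191], [325.6, 230.0])]
```

Run:
```python
from h import *
np.set_printoptions(precision=1,suppress=True)
t=load("top");s=load("side")
T=lambda x,y:(136+x/5-.4,180+y/5-.4); A=lambda x,y:(140+x*.15,188+y*.15); B=lambda x,y:(178+x/8,150+y/8)
# fit base pose in each camera separately (known 150x60x8 top face)
def base(p): 
    c,n=np.cos(p[2]),np.sin(p[2]); return [[p[0]+c*a-n*b,p[1]+n*a+c*b,8] for a,b in((75,30),(-75,30),(-75,-30),(75,-30))]
top=np.array([A(28,232),A(380,165),A(357,30),A(10,97)])
side=np.array([B(33,208),B(232,366),B(353,313),B(165,155)])
out={}
for n,r,obs in(("top",t,top),("side",s,side)):
    f=least_squares(lambda p:(proj(r,base(p))-obs).ravel(),[471,317,1.76]);out[n]=f.x
    print(n,f.x[:2],round(f.x[2],3),"res",f.fun)
def frame(p,r,uv):
    c,n=np.cos(p[2]),np.sin(p[2]);R=np.array([[c,-n,0],[n,c,0],[0,0,1]]);o,d=ray(r,uv)
    return R.T@(o-[p[0],p[1],0]),R.T@d
def plane(p,r,uv,k,v): o,d=frame(p,r,uv); return o+d*(v-o[k])/d[k]
ps=out["side"];pt=out["top"]
print("side prong mids y=0: saddle",plane(ps,s,B(180,80),1,0),"fork",plane(ps,s,B(240,215),1,0))
print("side feet z=8: saddle +x/-x", plane(ps,s,B(138,248),2,8),plane(ps,s,B(200,235),2,8),"fork",plane(ps,s,B(202,300),2,8),plane(ps,s,B(262,285),2,8))
for z in(30,38,45): print("top fork tips z",z,plane(pt,t,A(332,82),2,z),plane(pt,t,A(332,130),2,z))
for z in(70,80,90): print("top saddle left edge z",z,plane(pt,t,A(116,98),2,z),plane(pt,t,A(128,172),2,z),"inner",plane(pt,t,A(172,85),2,z),plane(pt,t,A(180,170),2,z))
```

```text
top [468.5 317.1] 1.757 res [ 0.5  0.3  0.2  0.6 -0.2 -0.4 -0.5 -0.5]
side [468.4 308.9] 1.728 res [ 0.  -1.1 -0.3  0.8  1.   0.5 -0.7 -0.4]
side prong mids y=0: saddle [-0.9  0.  90.2] fork [-39.4   0.   48.5]
side feet z=8: saddle +x/-x [18.2 14.3  8. ] [ 11.3 -10.5   8. ] fork [-28.1  13.1   8. ] [-33.5 -11.2   8. ]
top fork tips z 30 [-64.1  -8.4  30. ] [-60.5  11.1  30. ]
top fork tips z 38 [-65.1  -8.   38. ] [-61.6  11.3  38. ]
top fork tips z 45 [-66.1  -7.6  45. ] [-62.6  11.6  45. ]
top saddle left edge z 70 [ 17. -16.  70.] [17.5 13.9 70. ] inner [ -6.1 -17.   70. ] [-3.2 17.  70. ]
top saddle left edge z 80 [ 15.  -15.4  80. ] [15.4 14.3 80. ] inner [ -7.9 -16.4  80. ] [-5.1 17.3 80. ]
top saddle left edge z 90 [ 13.  -14.9  90. ] [13.4 14.6 90. ] inner [ -9.8 -15.8  90. ] [-7.  17.6 90. ]
```

Stylus grasped (opening 11 mm, 30 N). With the tool vertical, the fingers would foul the saddle prongs at this grip point, so I'll set it down and regrip 16 mm nearer the tip.

>>> step_arm(moves=[{"tx":0,"ty":0,"tz":40,"roll":0},{"tx":0,"ty":0,"tz":80,"roll":0},{"tx":0,"ty":0,"tz":115,"roll":0},{"tx":0,"ty":0,"tz":128,"roll":0},{"tx":0,"ty":0,"tz":131,"roll":0},{"tx":0,"ty":0,"tz":131,"roll":0}])

```text
t: 7.95
eef_pos: [428.2, 82.9, 20.2]
tcp_rot: [-3.136, 0.002, 1.268]
ft_force: [-0.0, 0.0, -0.5]
opening: 0.123
grip_force: 30.0
```

>>> step_arm(moves=[{"tx":0,"ty":0,"tz":0,"roll":0},{"tx":0,"ty":0,"tz":0,"roll":0},{"tx":0,"ty":0,"tz":0,"roll":0},{"tx":-8,"ty":0,"tz":0,"roll":0},{"tx":-16,"ty":0,"tz":0,"roll":0},{"tx":-16,"ty":0,"tz":1,"roll":0}], grip=24)

```text
t: 8.45
eef_pos: [424.6, 66.6, 21.6]
tcp_rot: [-3.141, 0.0, 1.267]
ft_force: [0.5, -0.4, 0.3]
opening: 0.254
grip_force: 0.0
```

>>> step_arm(moves=[{"tx":0,"ty":0,"tz":1,"roll":0},{"tx":0,"ty":0,"tz":1,"roll":0},{"tx":0,"ty":0,"tz":1,"roll":0},{"tx":0,"ty":0,"tz":1,"roll":0},{"tx":0,"ty":0,"tz":1,"roll":0},{"tx":0,"ty":0,"tz":1,"roll":0}], grip=0)

```text
t: 8.95
eef_pos: [425.2, 67.9, 20.5]
tcp_rot: [3.142, -0.0, 1.268]
ft_force: [0.5, -0.0, 0.7]
opening: 0.125
grip_force: 30.0
```

>>> step_arm(moves=[{"tx":0,"ty":0,"tz":-40,"roll":0},{"tx":0,"ty":0,"tz":-80,"roll":0},{"tx":0,"ty":0,"tz":-120,"roll":0},{"tx":0,"ty":0,"tz":-140,"roll":0},{"tx":0,"ty":0,"tz":-140,"roll":0}])

```text
t: 9.37
eef_pos: [426.6, 67.9, 164.4]
tcp_rot: [3.135, -0.002, 1.268]
ft_force: [-0.2, -0.1, -0.2]
opening: 0.124
grip_force: 30.0
```

```bash
python3 go.py 472 300 150 1.757
```

```text
t 9.37 pos [426.6  67.9 164.4] yaw 1.268 F [-0.2 -0.1 -0.2] op 11.8 j [0.   0.32 2.1  0.   0.72 0.31]
tx 235.1 ty -25.7 tz 14.4 roll -0.489
```

>>> step_arm(moves=[{"tx":235,"ty":-26,"tz":5,"roll":-0.489},{"tx":235,"ty":-26,"tz":5,"roll":-0.489},{"tx":235,"ty":-26,"tz":5,"roll":-0.489},{"tx":235,"ty":-26,"tz":5,"roll":-0.489},{"tx":235,"ty":-26,"tz":5,"roll":-0.489},{"tx":235,"ty":-26,"tz":5,"roll":-0.489},{"tx":235,"ty":-26,"tz":5,"roll":-0.489},{"tx":235,"ty":-26,"tz":5,"roll":-0.489},{"tx":235,"ty":-26,"tz":5,"roll":-0.489},{"tx":235,"ty":-26,"tz":5,"roll":-0.489}])

```text
t: 10.2
eef_pos: [470.1, 298.8, 155.0]
tcp_rot: [-3.14, 0.0, 1.756]
ft_force: [-0.2, 0.4, -1.1]
opening: 0.122
grip_force: 30.0
```

```bash
python3 go.py 472 300 120 1.757
python3 - <<'E'
from cell import optics
import pickle
from h import *
np.set_printoptions(precision=1,suppress=True)
t=optics.read_camera("top");s=optics.read_camera("side")
pickle.dump(t,open("top2.pkl","wb"));pickle.dump(s,open("side2.pkl","wb"))
for n,r in(("t",t),("s",s)):
    im=r["pixels"].astype(int)
    m=(im[...,2]>120)&(im[...,1]>120)&(im[...,0]<.55*im[...,2])
    k,lab,st,c=cv2.connectedComponentsWithStats(m.astype(np.uint8))
    print(n,[(st[i].tolist(),c[i].round(1).tolist()) for i in range(1,k) if st[i,4]>5])
print(proj(s,[[472,300,148]]),proj(t,[[472,300,148]]))
E
```

```text
t 10.2 pos [470.1 298.8 155. ] yaw 1.756 F [-0.2  0.4 -1.1] op 11.6 j [ 0.45  0.49  1.81 -0.    0.84  0.26]
tx 0.9 ty 2.1 tz 35.0 roll -0.001
t [([359, 0, 10, 4, 27], [363.3, 1.1]), ([302, 129, 21, 20, 311], [312.0, 138.5]), ([343, 208, 3, 3, 6], [344.2, 209.2])]
s [([431, 50, 30, 21, 165], [449.1, 56.5]), ([310, 109, 80, 34, 994], [347.8, 125.8]), ([298, 117, 8, 7, 39], [302.3, 119.6]), ([308, 124, 61, 28, 379], [338.4, 140.5]), ([187, 136, 8, 9, 39], [190.7, 139.5]), ([316, 223, 20, 15, 188], [325.4, 229.9])]
[[201.3 144.2]] [[165.5 205.8]]
```

>>> step_arm(moves=[{"tx":1,"ty":2,"tz":20,"roll":0},{"tx":1,"ty":2,"tz":40,"roll":0},{"tx":1,"ty":2,"tz":50,"roll":0},{"tx":1,"ty":2,"tz":52,"roll":0}])

```text
t: 10.63
eef_pos: [472.5, 300.3, 102.5]
tcp_rot: [-3.141, 0.001, 1.756]
ft_force: [2.5, -3.3, 2.0]
opening: 0.122
grip_force: 32.4
```

>>> step_arm(moves=[{"tx":0,"ty":0,"tz":2,"roll":0},{"tx":0,"ty":0,"tz":4,"roll":0},{"tx":0,"ty":0,"tz":6,"roll":0}])

```text
t: 10.88
eef_pos: [473.1, 300.9, 99.9]
tcp_rot: [3.139, -0.0, 1.757]
ft_force: [-2.9, -9.9, 31.4]
opening: 0.12
grip_force: 45.6
```

>>> step_arm(moves=[{"tx":0,"ty":0,"tz":2,"roll":0},{"tx":0,"ty":0,"tz":4,"roll":0}])

```text
t: 11.05
eef_pos: [473.3, 300.7, 97.9]
tcp_rot: [3.138, -0.0, 1.757]
ft_force: [-9.6, -15.4, 53.2]
opening: 0.123
grip_force: 64.7
```

>>> step_arm(moves=[{"tx":0,"ty":0,"tz":-5,"roll":0},{"tx":0,"ty":0,"tz":-8,"roll":0}])

```text
t: 11.22
eef_pos: [472.8, 301.1, 103.2]
tcp_rot: [3.139, -0.001, 1.756]
ft_force: [1.6, -0.8, -0.7]
opening: 0.123
grip_force: 31.1
```

```bash
python3 go.py 472 300 120 1.757
python3 - <<'E'
from cell import optics
import pickle
from h import *
t=optics.read_camera("top");s=optics.read_camera("side")
pickle.dump(t,open("top3.pkl","wb"));pickle.dump(s,open("side3.pkl","wb"))
def big(r,x0,y0,w,h,W,H): return cv2.resize(r["pixels"][y0:y0+h,x0:x0+w],(W,H),interpolation=cv2.INTER_CUBIC)
cv2.imwrite("pics/p9.png",np.hstack([big(t,136,175,64,96,400,600),big(s,172,120,64,96,400,600)]))
E
```

```text
t 11.22 pos [472.8 301.1 103.2] yaw 1.756 F [ 1.6 -0.8 -0.7] op 11.7 j [0.45 0.57 1.85 0.   0.73 0.26]
tx -0.9 ty -1.0 tz -16.8 roll -0.001
```

View pics/p9.png

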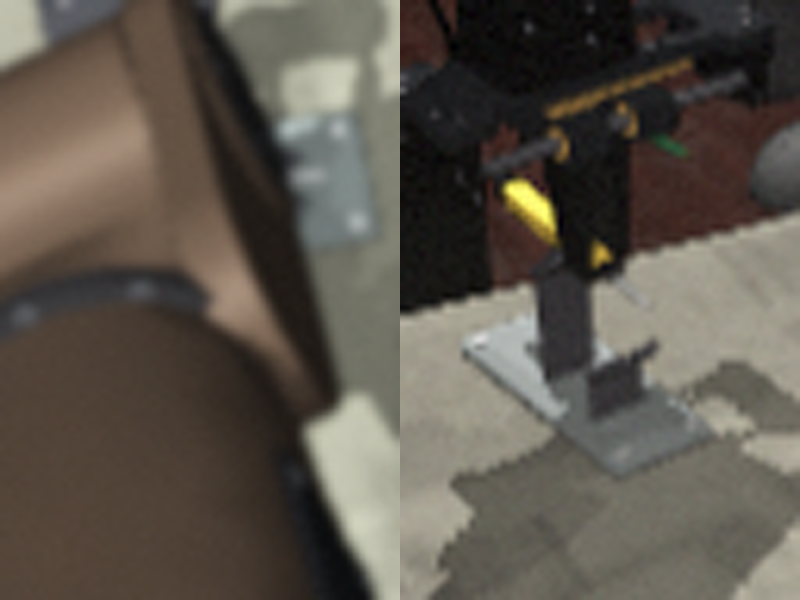

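Run:
```python
from h import *
np.set_printoptions(precision=1,suppress=True)
s=load("side3"); P=lambda x,y:np.array((172+(x-400)/6.25-.4,120+y/6.25-.4))
yaw=1.756;u=np.array([np.cos(yaw),np.sin(yaw),0]);c=np.array([472.8,301.1,103.2])
print("proj tcp, fingertip",proj(s,[c,c-[0,0,19]]),"seen finger end",P(590,275))
tip,fr,bt=P(650,303),P(607,258),P(508,184)
# intersect rays with vertical plane through stylus (normal = u_perp)
n=np.array([-u[1],u[0],0])
for nm,uv in(("tip",tip),("front",fr),("yellow top",bt),("saddle R prong",P(600,270)),("saddle L top",P(537,270)),("fork far tip",P(655,343)),("fork near",P(590,370)),("saddle foot",P(548,375)),("fork foot",P(595,415))):
    o,d=ray(s,uv);X=o+d*(n@(c-o))/(n@d); print(nm,"along",u@(X-c),"z",X[2])
```

```text
proj tcp, fingertip [[202.4 157. ]
 [202.8 162.4]] seen finger end [202.  163.6]
tip along -48.01931765004661 z 87.11612626000999
front along -11.956320527531338 z 95.13065288197663
yellow top along 78.405758390521 z 96.27427208564666
saddle R prong along -4.678912919227736 z 84.85143930150718
saddle L top along 56.787098537139606 z 55.51181647915689
fork far tip along -50.331371717811464 z 65.51240832614144
fork near along 12.095462866742848 z 17.339278194233316
saddle foot along 55.1348978323598 z -8.25147749314067
fork foot along 10.616391825031988 z -9.720385348049149
```

The side view shows the stylus tilted tip-down only about 4°, sitting over the saddle. The lateral force (-12 N along tool y) says I'm 2-3 mm off centre, so I'll shift and try the descent again gently.

>>> step_arm(moves=[{"tx":-1,"ty":-2.5,"tz":0,"roll":0},{"tx":-1,"ty":-2.5,"tz":2,"roll":0},{"tx":-1,"ty":-2.5,"tz":4,"roll":0}])

```text
t: 11.57
eef_pos: [472.9, 300.6, 99.4]
tcp_rot: [3.134, -0.002, 1.757]
ft_force: [9.4, -5.2, 23.5]
opening: 0.121
grip_force: 49.9
```

```bash
python3 go.py; python3 -c "
from cell import env;print(env.state()['moment'].round(2))"
```

```text
t 11.57 pos [472.9 300.6  99.4] yaw 1.757 F [ 9.4 -5.2 23.5] op 11.5 j [ 0.45  0.57  1.85 -0.    0.71  0.26]
[-0.67 -1.4  -0.1 ]
```

The moment reading puts the contact about 13 mm along from the TCP, so a finger is touching a saddle prong, not the stylus. I'll back up and shift 11 mm toward the fork, so the barrel meets the saddle 36–38 mm below its butt.

>>> step_arm(moves=[{"tx":0,"ty":1,"tz":-6,"roll":0},{"tx":0,"ty":2,"tz":-8,"roll":0},{"tx":-11,"ty":2,"tz":-8,"roll":0},{"tx":-11,"ty":2,"tz":-8,"roll":0},{"tx":-11,"ty":2,"tz":-4,"roll":0}])

```text
t: 11.98
eef_pos: [473.8, 288.7, 101.5]
tcp_rot: [-3.141, -0.0, 1.756]
ft_force: [-0.4, -0.0, -0.2]
opening: 0.127
grip_force: 30.0
```

>>> step_arm(moves=[{"tx":0,"ty":0,"tz":2,"roll":0},{"tx":0,"ty":0,"tz":4,"roll":0},{"tx":0,"ty":0,"tz":4,"roll":0}])

```text
t: 12.23
eef_pos: [473.7, 289.1, 97.1]
tcp_rot: [-3.141, 0.0, 1.757]
ft_force: [-1.0, -2.9, 2.7]
opening: 0.122
grip_force: 30.0
```

```bash
python3 go.py 474.7 289.6 100 1.757; python3 -c "
from cell import env;print(env.state()['moment'].round(2))"
```

```text
t 12.23 pos [473.7 289.1  97.1] yaw 1.757 F [-1.  -2.9  2.7] op 11.6 j [ 0.43  0.57  1.86 -0.    0.71  0.24]
tx 0.3 ty 1.1 tz -2.9 roll 0.000
[-0.38  0.24  0.11]
```

>>> step_arm(moves=[{"tx":0,"ty":0,"tz":2,"roll":0},{"tx":0,"ty":0,"tz":4,"roll":0},{"tx":0,"ty":0,"tz":5,"roll":0}])

```text
t: 12.48
eef_pos: [473.8, 289.2, 92.6]
tcp_rot: [-3.141, 0.0, 1.757]
ft_force: [-1.7, -3.5, 7.2]
opening: 0.119
grip_force: 30.0
```

```bash
python3 go.py 474.7 289.6 100 1.757; python3 -c "
from cell import env;print(env.state()['moment'].round(2))"
```

```text
t 12.48 pos [473.8 289.2  92.6] yaw 1.757 F [-1.7 -3.5  7.2] op 11.3 j [ 0.43  0.58  1.87 -0.    0.7   0.24]
tx 0.2 ty 1.0 tz -7.4 roll 0.000
[-0.23  0.4   0.11]
```

>>> step_arm(moves=[{"tx":0.5,"ty":0,"tz":3,"roll":0},{"tx":1,"ty":0,"tz":6,"roll":0},{"tx":2,"ty":0,"tz":9,"roll":0},{"tx":3,"ty":0,"tz":12,"roll":0}])

```text
t: 12.82
eef_pos: [473.2, 292.0, 80.6]
tcp_rot: [-3.141, 0.0, 1.757]
ft_force: [-1.5, -4.3, 6.0]
opening: 0.128
grip_force: 30.0
```

>>> step_arm(moves=[{"tx":1,"ty":0,"tz":3,"roll":0},{"tx":2,"ty":0,"tz":6,"roll":0},{"tx":4,"ty":0,"tz":9,"roll":0}])

```text
t: 13.07
eef_pos: [472.5, 295.7, 71.6]
tcp_rot: [-3.141, 0.001, 1.757]
ft_force: [-1.0, -14.8, 14.7]
opening: 0.122
grip_force: 35.5
```

```bash
python3 go.py; python3 -c "
from cell import env;print(env.state()['moment'].round(2))"
```

```text
t 13.07 pos [472.5 295.7  71.6] yaw 1.757 F [ -1.  -14.8  14.7] op 11.6 j [ 0.44  0.61  1.87 -0.    0.66  0.25]
[-2.05  0.2   0.18]
```

>>> step_arm(moves=[{"tx":-1.5,"ty":0,"tz":2,"roll":0},{"tx":-1.5,"ty":0,"tz":4,"roll":0},{"tx":-1.5,"ty":0,"tz":5,"roll":0}])

```text
t: 13.32
eef_pos: [473.3, 294.9, 66.9]
tcp_rot: [3.14, -0.0, 1.757]
ft_force: [-0.8, -3.2, 8.4]
opening: 0.126
grip_force: 30.2
```

```bash
python3 go.py
python3 - <<'E'
from cell import env,optics
import pickle
from h import *
print(env.state()['moment'].round(2))
np.set_printoptions(precision=1,suppress=True)
s=optics.read_camera("side");pickle.dump(s,open("side4.pkl","wb"))
im=s["pixels"].astype(int);m=(im[...,2]>110)&(im[...,1]>100)&(im[...,0]<.6*im[...,2]);m[:, :170]=0;m[:,240:]=0;m[:110]=0;m[210:]=0
c=env.state()["eef_pos"];yaw=1.757;u=np.array([np.cos(yaw),np.sin(yaw),0]);n=np.array([-u[1],u[0],0])
for v,x in zip(*np.nonzero(m)):
    o,d=ray(s,(x,v));X=o+d*(n@(c-o))/(n@d);print((x,v),(round(u@(X-c)),round(X[2])),end=" ")
E
```

```text
t 13.32 pos [473.3 294.9  66.9] yaw 1.757 F [-0.8 -3.2  8.4] op 12.0 j [0.44 0.62 1.88 0.   0.64 0.25]
[-0.1   0.12  0.01]
(np.int64(205), np.int64(168)) (-5, 70) (np.int64(205), np.int64(169)) (-5, 66) (np.int64(206), np.int64(169)) (-11, 69) (np.int64(205), np.int64(170)) (-5, 62) (np.int64(206), np.int64(170)) (-10, 65) (np.int64(205), np.int64(171)) (-4, 58) (np.int64(206), np.int64(171)) (-10, 61) (np.int64(207), np.int64(171)) (-16, 64) (np.int64(205), np.int64(172)) (-4, 54) (np.int64(206), np.int64(172)) (-10, 57) (np.int64(207), np.int64(172)) (-15, 60) (np.int64(205), np.int64(173)) (-3, 50) (np.int64(206), np.int64(173)) (-9, 53)
```

>>> step_arm(moves=[{"tx":0,"ty":0,"tz":0,"roll":0},{"tx":0,"ty":0,"tz":0,"roll":0},{"tx":0,"ty":0,"tz":0,"roll":0},{"tx":0,"ty":0,"tz":0,"roll":0},{"tx":0,"ty":0,"tz":0,"roll":0}], grip=24)

```text
t: 13.78
eef_pos: [472.9, 294.7, 66.4]
tcp_rot: [-3.141, -0.0, 1.757]
ft_force: [-1.3, 0.6, 0.4]
opening: 0.254
grip_force: 0.1
```

>>> step_arm(moves=[{"tx":-1,"ty":0,"tz":-20,"roll":0},{"tx":-2,"ty":0,"tz":-60,"roll":0},{"tx":-2,"ty":0,"tz":-100,"roll":0},{"tx":-80,"ty":-60,"tz":-120,"roll":0},{"tx":-140,"ty":-100,"tz":-120,"roll":0},{"tx":-200,"ty":-100,"tz":-120,"roll":0},{"tx":-230,"ty":-100,"tz":-120,"roll":0},{"tx":-230,"ty":-100,"tz":-120,"roll":0}])

```text
t: 14.45
eef_pos: [420.8, 93.5, 185.0]
tcp_rot: [3.141, -0.0, 1.758]
ft_force: [1.6, -0.2, -0.5]
opening: 0.251
grip_force: 0.0
```

```bash
python3 go.py
python3 - <<'E'
from cell import env,optics
import pickle
from h import *
t=optics.read_camera("top");s=optics.read_camera("side")
pickle.dump(t,open("top5.pkl","wb"));pickle.dump(s,open("side5.pkl","wb"))
for n,r,roi in(("t",t,(130,180,110,60)),("s",s,(170,130,70,70))):
    x0,y0,w,h=roi
    im=r["pixels"][y0:y0+h,x0:x0+w].astype(int);m=(im[...,2]>100)&(im[...,1]>90)&(im[...,0]<.6*im[...,2])
    k,lab,st,c=cv2.connectedComponentsWithStats(m.astype(np.uint8))
    for i in range(1,k):
        if st[i,4]<6: continue
        p=np.c_[np.nonzero(lab==i)[::-1]].astype(float)+[x0,y0];cen=p.mean(0);u=np.linalg.svd(p-cen)[2][0];q=(p-cen)@u
        print(n,st[i,4],"ends",(cen+u*q.min()).round(1),(cen+u*q.max()).round(1))
# prediction in rest
yaw=1.757;u=np.array([np.cos(yaw),np.sin(yaw),0]);C=np.array([469.5,317.1,0])
L=[C+u*(-52+q*.707)+[0,0,11+q*.707] for q in(0,38,93,123,133)]
print("pred t",proj(t,L).round(1).tolist(),"\n s",proj(s,L).round(1).tolist())
E
```

```text
t 14.45 pos [420.8  93.5 185. ] yaw 1.758 F [ 1.6 -0.2 -0.5] op 23.8 j [ 0.07  0.29  2.07  0.    0.78 -0.12]
t 150 ends [180.2 204.1] [153.9 208.5]
s 13 ends [196.1 154.2] [196.9 158.2]
s 57 ends [199.4 160.2] [205.1 175.9]
pred t [[187.1, 203.9], [176.0, 205.5], [159.1, 208.0], [149.5, 209.4], [146.3, 209.9]] 
 s [[210.5, 187.2], [205.2, 176.3], [197.5, 160.5], [193.3, 151.9], [192.0, 149.1]]
```

Run:
```python
from h import *
np.set_printoptions(precision=1,suppress=True)
t=load("top5");s=load("side5")
print("low end",tri(t,(180.2,204.1),s,(205.1,175.9)),"up end",tri(t,(153.9,208.5),s,(196.1,154.2)))
yaw=1.757;u=np.array([np.cos(yaw),np.sin(yaw),0]);v=np.array([-u[1],u[0],0]);C=np.array([469.5,317.1,0])
def pts(p,ss): return [C+u*(p[0]+q*np.cos(p[2]))+v*p[1]+[0,0,p[3]+q*np.sin(p[2])] for q in ss]
def f(p):
    a=proj(t,pts(p,(38,122)))-[[180.2,204.1],[153.9,208.5]]
    b=proj(s,pts(p,(38,)))-[[205.1,175.9]]
    return np.r_[a.ravel(),b.ravel()]
r=least_squares(f,[-52,0,.78,11]);print(r.x,r.fun)
print("tip/butt",pts(r.x,(0,133)))
x=t["pixels"];c=[cv2.resize(x[185:230,130:190],(400,300),interpolation=cv2.INTER_CUBIC),cv2.resize(s["pixels"][130:205,170:240],(400,300),interpolation=cv2.INTER_CUBIC)]
cv2.imwrite("pics/p10.png",np.hstack(c))
```

```text
low end [474.  281.2  45.8] up end [466.4 340.3  94.6]
[-62.1   1.    0.8  17.6] [-0.7  1.   0.1  0.3  1.7 -0. ]
tip/butt [array([480. , 255.9,  17.6]), array([463.1, 345.3, 114.6])]
```

View pics/p10.png

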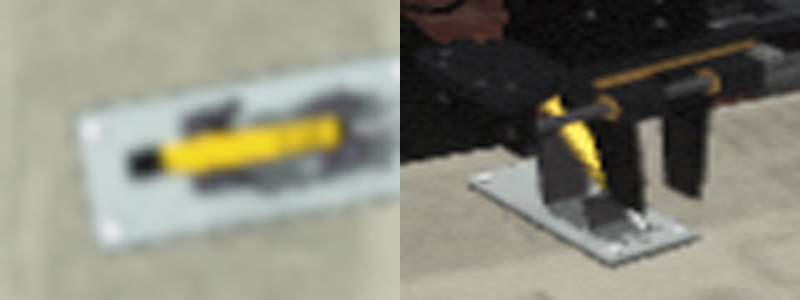

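Top tile: the stylus lies along the rest, butt at (130,160), barrel front at (340,132). Side tile: it sits in the saddle at about 45° with its rod end low near the base at (240,220). It's seated, so next I'll take it by the butt.

```bash
python3 go.py 463 345.4 185 1.757 463 345.4 99 1.757
```

```text
t 14.55 pos [421.2  90.7 185. ] yaw 1.752 F [0.2 0.3 0.1] op 23.8 j [ 0.06  0.29  2.07 -0.    0.78 -0.12]
tx 243.0 ty 87.0 tz -0.0 roll -0.005
tx 243.0 ty 87.0 tz 86.0 roll -0.005
```

>>> step_arm(moves=[{"tx":243,"ty":87,"tz":0,"roll":-0.005},{"tx":243,"ty":87,"tz":0,"roll":-0.005},{"tx":243,"ty":87,"tz":0,"roll":-0.005},{"tx":243,"ty":87,"tz":0,"roll":-0.005},{"tx":243,"ty":87,"tz":0,"roll":-0.005},{"tx":243,"ty":87,"tz":0,"roll":-0.005},{"tx":243,"ty":87,"tz":0,"roll":-0.005},{"tx":243,"ty":87,"tz":0,"roll":-0.005},{"tx":243,"ty":87,"tz":0,"roll":-0.005}], grip=35)

```text
t: 15.3
eef_pos: [461.4, 349.9, 184.0]
tcp_rot: [-3.14, 0.0, 1.763]
ft_force: [-0.2, -0.8, -0.4]
opening: 0.367
grip_force: 0.0
```

```bash
python3 go.py 463 345.4 99 1.757
```

```text
t 15.3 pos [461.4 349.9 184. ] yaw 1.763 F [-0.2 -0.8 -0.4] op 34.9 j [ 0.53  0.48  1.73 -0.    0.93  0.34]
tx -4.8 ty 0.7 tz 85.0 roll 0.006
```

>>> step_arm(moves=[{"tx":0,"ty":0,"tz":20,"roll":0},{"tx":0,"ty":0,"tz":40,"roll":0},{"tx":0,"ty":0,"tz":55,"roll":0},{"tx":0,"ty":0,"tz":60,"roll":0}])

```text
t: 15.63
eef_pos: [461.4, 347.9, 122.8]
tcp_rot: [-3.139, 0.001, 1.76]
ft_force: [-0.2, -0.7, -0.4]
opening: 0.368
grip_force: 0.0
```

```bash
python3 go.py 463 345.4 99 1.757
```

```text
t 15.63 pos [461.4 347.9 122.8] yaw 1.76 F [-0.2 -0.7 -0.4] op 35.0 j [ 0.53  0.56  1.79 -0.    0.8   0.34]
tx -2.7 ty 1.1 tz 23.8 roll 0.003
```

>>> step_arm(moves=[{"tx":-1,"ty":1,"tz":12,"roll":0},{"tx":-2,"ty":1,"tz":20,"roll":0},{"tx":-2,"ty":1,"tz":24,"roll":0},{"tx":-2,"ty":1,"tz":24,"roll":0}])

```text
t: 15.97
eef_pos: [463.5, 347.4, 100.3]
tcp_rot: [-3.141, 0.0, 1.761]
ft_force: [-0.2, 0.9, -0.4]
opening: 0.369
grip_force: 0.0
```

>>> step_arm(moves=[{"tx":0,"ty":0,"tz":0,"roll":0},{"tx":0,"ty":0,"tz":0,"roll":0},{"tx":0,"ty":0,"tz":0,"roll":0},{"tx":0,"ty":0,"tz":0,"roll":0},{"tx":0,"ty":0,"tz":0,"roll":0},{"tx":0,"ty":0,"tz":0,"roll":0},{"tx":0,"ty":0,"tz":0,"roll":0}], grip=0)

```text
t: 16.55
eef_pos: [463.7, 348.1, 100.9]
tcp_rot: [3.141, -0.0, 1.762]
ft_force: [-0.6, 0.7, 3.9]
opening: 0.125
grip_force: 30.0
```

>>> step_arm(moves=[{"tx":0,"ty":0,"tz":-30,"roll":0},{"tx":0,"ty":0,"tz":-70,"roll":0},{"tx":0,"ty":0,"tz":-110,"roll":0},{"tx":0,"ty":0,"tz":-120,"roll":0},{"tx":0,"ty":0,"tz":-120,"roll":0}])

```text
t: 16.97
eef_pos: [464.3, 348.5, 223.7]
tcp_rot: [3.136, -0.002, 1.762]
ft_force: [-0.8, -0.7, -1.5]
opening: 0.125
grip_force: 30.0
```

```bash
python3 go.py 489 10 200 1.396
python3 - <<'E'
from cell import env,optics
import pickle
from h import *
np.set_printoptions(precision=1,suppress=True)
t=optics.read_camera("top");s=optics.read_camera("side")
for n,r,roi in(("t",t,(110,150,130,100)),("s",s,(150,80,100,130))):
    x0,y0,w,h=roi
    im=r["pixels"][y0:y0+h,x0:x0+w].astype(int);m=(im[...,2]>100)&(im[...,1]>90)&(im[...,0]<.6*im[...,2])
    k,lab,st,c=cv2.connectedComponentsWithStats(m.astype(np.uint8))
    for i in range(1,k):
        if st[i,4]<6: continue
        p=np.c_[np.nonzero(lab==i)[::-1]].astype(float)+[x0,y0];cen=p.mean(0);u=np.linalg.svd(p-cen)[2][0];q=(p-cen)@u
        print(n,st[i,4],"ends",(cen+u*q.min()).round(1),(cen+u*q.max()).round(1))
c=env.state()["eef_pos"];u=np.array([np.cos(1.76),np.sin(1.76),0])
L=[c-u*q*.707-[0,0,q*.707] for q in(0,20,89,127)];print("45deg pred s",proj(s,L).tolist(),"t",proj(t,L).tolist())
E
```

```text
t 16.97 pos [464.3 348.5 223.7] yaw 1.762 F [-0.8 -0.7 -1.5] op 11.9 j [0.53 0.44 1.69 0.   1.01 0.34]
tx -337.1 ty -40.1 tz 23.7 roll 0.366
t 7 ends [174. 150.] [180. 150.]
t 23 ends [183.  150.8] [198.  152.1]
t 116 ends [171.8 202.9] [147.  206.7]
s 9 ends [190.  91.] [184.  93.]
s 136 ends [191.8 116.1] [204.3 140.9]
45deg pred s [[190.71619259824658, 116.55523456990262], [193.66600930477557, 122.56091023447495], [203.90045516708423, 143.38420210212672], [209.57195121323602, 154.9146486757459]] t [[139.4548493572999, 209.09109130153362], [146.69045772994826, 208.02168949272317], [170.41483933653024, 204.51388101912875], [182.70700700051015, 202.6955638726954]]
```

>>> step_arm(moves=[{"tx":-337,"ty":-40,"tz":23,"roll":0.366},{"tx":-337,"ty":-40,"tz":23,"roll":0.366},{"tx":-337,"ty":-40,"tz":23,"roll":0.366},{"tx":-337,"ty":-40,"tz":23,"roll":0.366},{"tx":-337,"ty":-40,"tz":23,"roll":0.366},{"tx":-337,"ty":-40,"tz":23,"roll":0.366},{"tx":-337,"ty":-40,"tz":23,"roll":0.366},{"tx":-337,"ty":-40,"tz":23,"roll":0.366},{"tx":-337,"ty":-40,"tz":23,"roll":0.366},{"tx":-337,"ty":-40,"tz":23,"roll":0.366},{"tx":-337,"ty":-40,"tz":23,"roll":0.366},{"tx":-337,"ty":-40,"tz":23,"roll":0.366}])

```text
t: 18.07
eef_pos: [487.9, 10.7, 196.8]
tcp_rot: [-3.14, -0.0, 1.397]
ft_force: [0.2, -0.2, -1.1]
opening: 0.122
grip_force: 30.0
```

```bash
python3 go.py 488.6 3 105 1.396
```

```text
t 18.07 pos [487.9  10.7 196.8] yaw 1.397 F [ 0.2 -0.2 -1.1] op 11.6 j [-0.11  0.35  1.93  0.    0.87  0.06]
tx -7.4 ty 2.0 tz 91.8 roll 0.001
```

>>> step_arm(moves=[{"tx":-3,"ty":0,"tz":30,"roll":0},{"tx":-7,"ty":0,"tz":65,"roll":0},{"tx":-7,"ty":0,"tz":85,"roll":0},{"tx":-7,"ty":0,"tz":90,"roll":0},{"tx":-7,"ty":0,"tz":90,"roll":0}])

```text
t: 18.48
eef_pos: [486.5, 3.9, 106.5]
tcp_rot: [-3.139, 0.0, 1.398]
ft_force: [0.9, 0.3, 0.1]
opening: 0.125
grip_force: 30.0
```

>>> step_arm(moves=[{"tx":-4,"ty":0,"tz":0,"roll":0},{"tx":-8,"ty":0,"tz":0,"roll":0},{"tx":-12,"ty":0,"tz":0,"roll":0},{"tx":-15,"ty":0,"tz":0,"roll":0}])

```text
t: 18.82
eef_pos: [484.9, -12.5, 108.6]
tcp_rot: [3.139, -0.0, 1.396]
ft_force: [1.6, 6.6, 5.3]
opening: 0.122
grip_force: 30.0
```

>>> step_arm(moves=[{"tx":-7,"ty":0,"tz":-7,"roll":0},{"tx":-16,"ty":0,"tz":-13.5,"roll":0},{"tx":-25.5,"ty":0,"tz":-19.5,"roll":0},{"tx":-35,"ty":0,"tz":-24.5,"roll":0},{"tx":-45.5,"ty":0,"tz":-29,"roll":0}])

```text
t: 19.23
eef_pos: [476.3, -57.9, 137.3]
tcp_rot: [3.141, -0.0, 1.396]
ft_force: [0.6, 2.9, -2.2]
opening: 0.128
grip_force: 30.0
```

>>> step_arm(moves=[{"tx":-10.5,"ty":0,"tz":-3,"roll":0},{"tx":-21.5,"ty":0,"tz":-5.5,"roll":0},{"tx":-32,"ty":0,"tz":-7,"roll":0},{"tx":-38,"ty":0,"tz":-7.5,"roll":0},{"tx":-38,"ty":0,"tz":-7.5,"roll":0}])

```text
t: 19.65
eef_pos: [469.9, -95.8, 144.1]
tcp_rot: [3.141, 0.0, 1.395]
ft_force: [0.3, 0.4, -0.5]
opening: 0.121
grip_force: 30.0
```

```bash
cat > look.py <<'E'
from cell import env,optics
import pickle
from h import *
np.set_printoptions(precision=1,suppress=True)
st0=env.state();c=st0["eef_pos"];print("tcp",c,"F",st0["ft_force"].round(1))
s=optics.read_camera("side");t=optics.read_camera("top");pickle.dump(s,open("sideL.pkl","wb"));pickle.dump(t,open("topL.pkl","wb"))
L=[c-[0,0,q] for q in(0,24,50,89)];P=proj(s,L);print("vertical pred side",P.tolist())
x0,y0=(P[1]-[30,25]).astype(int);x1,y1=(P[3]+[30,25]).astype(int)
im=s["pixels"][y0:y1,x0:x1].astype(int);m=(im[...,2]>95)&(im[...,1]>85)&(im[...,0]<.6*im[...,2])&(abs(im[...,2]-im[...,1])<.35*im[...,2])
k,lab,st,cc=cv2.connectedComponentsWithStats(m.astype(np.uint8))
for i in range(1,k):
    if st[i,4]<8: continue
    for v in range(y0+st[i,1],y0+st[i,1]+st[i,3],3):
        xs=np.nonzero(lab[v-y0]==i)[0]
        if len(xs): print((v,round(xs.mean()+x0,1),len(xs)),end=" ")
    print()
E
python3 look.py
```

```text
tcp [469.9 -95.8 144.1] F [ 0.3  0.4 -0.5]
vertical pred side [[268.11927847799694, 220.7453459036394], [267.7980647586821, 228.78495063374854], [267.46028231919723, 237.21903556812248], [266.9725882310814, 249.35987671580085]]
(221, np.float64(269.5), 2) (224, np.float64(268.5), 4) (227, np.float64(268.5), 4) (230, np.float64(268.5), 4) (233, np.float64(267.5), 6) (236, np.float64(267.5), 6) (239, np.float64(267.5), 6) (242, np.float64(267.5), 6) (245, np.float64(268.0), 5) (248, np.float64(267.5), 4)
```

>>> step_arm(moves=[{"tx":-3,"ty":0,"tz":0,"roll":0},{"tx":-6,"ty":0,"tz":0,"roll":0},{"tx":-6,"ty":0,"tz":0,"roll":0}])

```text
t: 20.0
eef_pos: [468.9, -100.2, 144.0]
tcp_rot: [-3.141, -0.0, 1.396]
ft_force: [0.0, 3.2, 0.8]
opening: 0.126
grip_force: 30.0
```

```bash
python3 look.py
```

```text
tcp [ 468.9 -100.2  144. ] F [0.  3.2 0.8]
vertical pred side [[268.7598096749297, 222.02843214365146], [268.4274392452008, 230.07823312313076], [268.07796319265253, 238.52180865494685], [267.5734557552976, 250.67413590914578]]
(222, np.float64(270.5), 2) (225, np.float64(269.5), 4) (228, np.float64(269.5), 4) (231, np.float64(269.5), 4) (234, np.float64(268.0), 7) (237, np.float64(267.5), 6) (240, np.float64(267.5), 6) (243, np.float64(267.8), 5) (246, np.float64(267.5), 6) (249, np.float64(268.0), 5)
```

```bash
python3 go.py 456.4 -177.7 210 1.396
```

```text
t 20.1 pos [ 469.  -100.1  144. ] yaw 1.396 F [0.3 2.8 1.1] op 11.8 j [-0.35  0.41  2.01  0.    0.72 -0.17]
tx -78.6 ty 1.1 tz -66.0 roll 0.000
```

>>> step_arm(moves=[{"tx":6,"ty":0,"tz":-5,"roll":0},{"tx":6,"ty":0,"tz":-40,"roll":0},{"tx":0,"ty":0,"tz":-66,"roll":0},{"tx":-30,"ty":0,"tz":-66,"roll":0},{"tx":-60,"ty":1,"tz":-66,"roll":0},{"tx":-77,"ty":1,"tz":-66,"roll":0},{"tx":-77,"ty":1,"tz":-60,"roll":0},{"tx":-77,"ty":1,"tz":-55,"roll":0},{"tx":-77,"ty":1,"tz":-55,"roll":0}])

```text
t: 20.85
eef_pos: [456.1, -175.4, 198.0]
tcp_rot: [-3.14, -0.001, 1.396]
ft_force: [-0.2, -0.2, -0.0]
opening: 0.121
grip_force: 30.0
```

```bash
python3 look.py
python3 - <<'E'
from h import *
s=load("sideL");s0=load("side1")
P=proj(s,[[456.4,-177.7,54.6],[456.4,-177.7,72]]);print(P)
x0,y0=(P[0]-[9,24]).astype(int)
np.set_printoptions(linewidth=200)
print("cols from",x0,"rows from",y0)
print(s["pixels"][y0:y0+34,x0:x0+19].mean(2).astype(int))
i=s0["pixels"][y0+10:y0+34,x0:x0+19].astype(int);print("before: red-ish shroud");print(i.mean(2).astype(int))
E
```

```text
tcp [ 456.1 -175.4  198. ] F [-0.2 -0.2 -0. ]
vertical pred side [[282.9253727528383, 224.43702696617038], [282.3152722158367, 233.3178901866176], [281.6756351707166, 242.60015520616471], [280.75564345417285, 255.89995585767903]]
(225, np.float64(284.0), 3) (228, np.float64(283.5), 4) (231, np.float64(283.5), 4) (234, np.float64(283.5), 4) (237, np.float64(281.5), 6) (240, np.float64(281.5), 6) (243, np.float64(281.0), 7) (246, np.float64(281.0), 7) (249, np.float64(281.0), 7) (252, np.float64(280.5), 6) (255, np.float64(281.0), 3) 
[[280.19853716 273.92853532]
 [280.58473334 268.50398556]]
cols from 271 rows from 249
[[158 158 166 167 167 163 142  88  86 102 124 122 126 128 150 156 170 199 213]
 [158 164 165 170 169 167 142  62  78 102 114 114 120 165 222 215 224 234 238]
 [154 162 163 169 172 175 155  96  94 115 123 121 108 163 233 240 240 242 242]
 [154 159 167 183 202 215 203 122  92 111 118 128 117 163 233 240 240 242 243]
 [187 202 214 226 232 238 230 140  85 104 113 125 120 189 243 242 241 242 244]
 [230 235 239 241 241 241 237 196  87 125 129 130 139 215 243 244 243 243 244]

[... 3432 characters left out ...]
43 129  83 202 246 221 145 154 168 228 249 226  38  37  38  38  49]
 [ 38  44  52  57  60 176 244 237 170 140 177 233 246 190  34  36  42  42  56]
 [ 36  40  37  39  37 110 210 242 243 239 242 243 208  95  36  39  37  40  51]
 [ 39  38  37  38  39  65 137 194 211 224 217 193 134  43  33  38  39  39  42]
 [ 37  37  40  35  35  46  87 126 151 160 151 126  85  41  42  38  40  39  39]
 [ 38  35  36  37  41  41  51  77  90  94  88  76  57  47  38  38  36  36  40]
 [ 40  39  40  38  37  39  38  39  42  46  37 110 174 151  69  39  37  73 112]
 [ 38  36  37  36  41  48  71  75  45  42  35  88 142 149 140 169 226 224 229]
 [ 37  35  34  36  40  81 127 105  45  53  90 138 201 230 233 236 242 240 241]]
```

The side image shows the rod vertical at column 280.2 with its tip at row ~267.8, above the shroud bore at (280.1, 274.5). I need a 2 mm correction, then lower.

>>> step_arm(moves=[{"tx":-2.3,"ty":0.5,"tz":5,"roll":0},{"tx":-2.3,"ty":0.5,"tz":9,"roll":0},{"tx":-2.3,"ty":0.5,"tz":12,"roll":0},{"tx":-2.3,"ty":0.5,"tz":12,"roll":0}])

```text
t: 21.28
eef_pos: [456.4, -178.3, 186.3]
tcp_rot: [-3.14, -0.0, 1.396]
ft_force: [-0.2, -0.7, -1.0]
opening: 0.126
grip_force: 30.0
```

```bash
python3 look.py|head -1
python3 - <<'E'
from h import *
s=load("sideL");np.set_printoptions(linewidth=200)
print(s["pixels"][262:280,271:290].mean(2).astype(int))
E
```

```text
tcp [ 456.4 -178.3  186.3] F [-0.2 -0.7 -1. ]
[[248 249 249 249 249 249 249 249 241 170 105 202 249 248 248 247 247 247 244]
 [249 249 250 249 249 250 250 249 244 202 151 225 249 249 242 228 208 194 185]
 [249 249 250 250 250 250 250 250 245 212 160 197 217 200 171 121  80  53  56]
 [249 249 250 251 251 249 244 233 205 164 138 119  84  56  47  40  42  43  48]
 [249 249 243 232 216 202 174 126  86  98 128  63  35  45  43  40  42  41  47]
 [214 196 176 124  80  55  47  42  47  97 123  50  44  44  43  38  39  35  36]
 [ 80  56  49  42  43  47  43  39  44  98 119  41  38  33  28  41  48  54  62]
 [ 46  43  40  37  39  40  38  36  47  93 123  42  32  30  35  37  53  64  71]
 [ 37  42  38  39  33  32  31  31  44  94 118  37  31  28  34  37  41  48  55]
 [ 35  36  33  32  28  60 103 172 234 229 201 152  48  33  35  32  27  34  36]
 [ 31  51  73  40  42 148 233 244 250 249 246 243 207  46  32  30  32  29  33]
 [ 52 122 175 145  72 195 248 238 223 218 232 247 242 142  30  29  30  34  31]
 [ 43  95 146 125  81 202 246 225 142 153 168 204 211 155  27  32  32  36  42]
 [ 31  42  50  55  55 149 215 190 149 131 136 156 161 111  33  34  33  35  48]
 [ 32  30  29  30  38  85 146 160 166 163 159 157 131  68  26  30  34  36  41]
 [ 32  30  34  30  34  64 117 144 149 158 153 139 115  46  31  27  29  33  35]
 [ 29  35  31  31  32  43  82 130 141 152 149 123  78  30  27  27  29  31  32]
 [ 35  32  24  30  33  29  45  73  90  88  86  71  45  30  28  34  30  28  33]]
```

>>> step_arm(moves=[{"tx":0,"ty":0,"tz":1,"roll":0},{"tx":0,"ty":0,"tz":2,"roll":0},{"tx":0,"ty":0,"tz":3,"roll":0}])

```text
t: 21.63
eef_pos: [456.6, -178.6, 184.1]
tcp_rot: [3.141, -0.0, 1.396]
ft_force: [-0.9, 1.2, -0.9]
opening: 0.125
grip_force: 30.0
```

>>> step_arm(moves=[{"tx":0,"ty":0,"tz":1,"roll":0},{"tx":0,"ty":0,"tz":2,"roll":0}])

```text
t: 21.8
eef_pos: [456.6, -178.6, 182.0]
tcp_rot: [3.141, -0.0, 1.396]
ft_force: [-0.1, 0.2, -0.0]
opening: 0.121
grip_force: 30.0
```

>>> step_arm(moves=[{"tx":0,"ty":0,"tz":1,"roll":0},{"tx":0,"ty":0,"tz":2,"roll":0}])

```text
t: 21.97
eef_pos: [456.6, -178.6, 180.0]
tcp_rot: [3.142, -0.0, 1.396]
ft_force: [0.1, -0.0, -0.5]
opening: 0.127
grip_force: 30.0
```

```bash
python3 look.py|head -1
python3 - <<'E'
from h import *
s=load("sideL");np.set_printoptions(linewidth=200)
print(s["pixels"][264:280,275:288].mean(2).astype(int))
E
```

```text
tcp [ 456.6 -178.6  180. ] F [ 0.1 -0.  -0.5]
[[250 250 250 250 246 212  87 126 188 198 175 122  77]
 [251 250 244 231 215 186 123 102  79  54  50  39  38]
 [219 202 174 126  82  90 129  86  42  43  43  40  42]
 [ 81  49  51  38  47  91 124  75  42  40  38  38  37]
 [ 40  43  44  39  43  88 127  56  35  35  32  36  50]
 [ 41  37  32  34  39  89 121  51  30  31  33  41  48]
 [ 34  27  35  37  37  88 121  43  35  35  34  32  37]
 [ 30  57 104 166 217 153 141 117  49  29  27  32  30]
 [ 36 148 235 244 244 179 178 228 206  49  26  31  31]
 [ 68 197 248 239 209 168 187 242 243 140  26  32  31]
 [ 82 204 246 224 145 149 160 201 211 150  28  31  34]
 [ 52 144 210 180 129 124 128 153 162 114  30  34  33]
 [ 34  79 141 160 159 158 152 157 133  67  30  30  26]
 [ 38  62 116 142 146 157 150 141 112  45  31  32  30]
 [ 31  42  84 127 143 149 149 126  78  32  29  32  30]
 [ 33  30  42  71  86  88  84  68  43  33  32  31  32]]
```

>>> step_arm(moves=[{"tx":-0.8,"ty":-1,"tz":0,"roll":0},{"tx":-0.8,"ty":-1,"tz":1,"roll":0},{"tx":-0.8,"ty":-1,"tz":2,"roll":0}])

```text
t: 22.32
eef_pos: [455.5, -179.3, 178.0]
tcp_rot: [3.141, -0.0, 1.396]
ft_force: [-0.6, 0.5, 0.2]
opening: 0.122
grip_force: 30.0
```

>>> step_arm(moves=[{"tx":0,"ty":0,"tz":1,"roll":0},{"tx":0,"ty":0,"tz":1.5,"roll":0}])

```text
t: 22.48
eef_pos: [455.4, -179.2, 176.4]
tcp_rot: [-3.141, -0.0, 1.396]
ft_force: [-0.3, -0.8, 0.7]
opening: 0.124
grip_force: 30.0
```

>>> step_arm(moves=[{"tx":0,"ty":0,"tz":1,"roll":0},{"tx":0,"ty":0,"tz":1,"roll":0}])

```text
t: 22.65
eef_pos: [455.5, -179.2, 175.4]
tcp_rot: [-3.141, -0.0, 1.396]
ft_force: [-0.2, -0.4, -0.6]
opening: 0.124
grip_force: 30.0
```

```bash
python3 look.py|head -1
python3 - <<'E'
from h import *
s=load("sideL");np.set_printoptions(linewidth=200)
print(s["pixels"][268:278,275:288].mean(2).astype(int))
E
```

```text
tcp [ 455.5 -179.2  175.4] F [-0.2 -0.4 -0.6]
[[ 43  45  40  36  60 104 120  37  35  32  32  36  48]
 [ 39  39  38  39  53 108 121  32  30  30  32  40  49]
 [ 34  33  35  31  51 106 120  33  26  27  32  36  40]
 [ 30  57 103 171 214 145 158 150  47  32  32  30  31]
 [ 41 149 235 243 243 161 202 243 206  46  32  30  32]
 [ 67 194 248 240 204 149 199 246 242 146  32  30  28]
 [ 83 203 247 222 145 153 161 200 211 154  34  29  29]
 [ 56 145 213 181 134 138 128 155 161 113  30  36  33]
 [ 35  80 141 154 158 159 154 157 133  68  30  30  28]
 [ 31  61 116 143 146 159 151 142 113  42  29  27  31]]
```

>>> step_arm(moves=[{"tx":0,"ty":0,"tz":1,"roll":0},{"tx":0,"ty":0,"tz":1,"roll":0}])

```text
t: 22.92
eef_pos: [455.5, -179.2, 174.4]
tcp_rot: [-3.142, -0.0, 1.396]
ft_force: [-0.7, -0.3, -0.9]
opening: 0.124
grip_force: 30.0
```

>>> step_arm(moves=[{"tx":0,"ty":0,"tz":1,"roll":0},{"tx":0,"ty":0,"tz":1,"roll":0}])

```text
t: 23.08
eef_pos: [455.4, -179.2, 173.4]
tcp_rot: [-3.141, -0.0, 1.396]
ft_force: [0.1, 0.5, -0.0]
opening: 0.124
grip_force: 30.0
```

>>> step_arm(moves=[{"tx":0,"ty":0,"tz":1,"roll":0},{"tx":0,"ty":0,"tz":1,"roll":0}])

```text
t: 23.25
eef_pos: [455.5, -179.2, 172.5]
tcp_rot: [3.142, -0.0, 1.396]
ft_force: [-0.5, 0.0, 1.5]
opening: 0.124
grip_force: 30.0
```

>>> step_arm(moves=[{"tx":0,"ty":0,"tz":1,"roll":0},{"tx":0,"ty":0,"tz":1,"roll":0}])

```text
t: 23.42
eef_pos: [455.6, -179.3, 171.8]
tcp_rot: [3.141, 0.0, 1.396]
ft_force: [-0.7, -0.5, 5.9]
opening: 0.123
grip_force: 30.0
```

>>> step_arm(moves=[{"tx":0,"ty":0,"tz":1,"roll":0},{"tx":0,"ty":0,"tz":1,"roll":0}])

```text
t: 23.58
eef_pos: [455.6, -179.1, 170.8]
tcp_rot: [3.141, -0.0, 1.396]
ft_force: [0.6, 1.5, 3.0]
opening: 0.124
grip_force: 30.0
```

>>> step_arm(moves=[{"tx":0,"ty":0,"tz":0.5,"roll":0},{"tx":0,"ty":0,"tz":0.5,"roll":0}])

```text
t: 23.75
eef_pos: [455.7, -179.1, 170.3]
tcp_rot: [3.141, -0.0, 1.396]
ft_force: [0.3, 1.1, 4.6]
opening: 0.121
grip_force: 30.0
```

>>> step_arm(moves=[{"tx":0,"ty":0,"tz":0.5,"roll":0},{"tx":0,"ty":0,"tz":0.5,"roll":0}])

```text
t: 23.92
eef_pos: [455.7, -179.1, 169.7]
tcp_rot: [3.141, -0.0, 1.396]
ft_force: [0.4, 1.4, 3.3]
opening: 0.126
grip_force: 30.0
```

>>> step_arm(moves=[{"tx":0,"ty":0,"tz":0.5,"roll":0},{"tx":0,"ty":0,"tz":0.5,"roll":0}])

```text
t: 24.08
eef_pos: [455.6, -179.1, 169.3]
tcp_rot: [3.141, -0.0, 1.396]
ft_force: [0.4, 1.3, 7.5]
opening: 0.126
grip_force: 30.0
```

```bash
python3 look.py|head -1
python3 - <<'E'
from h import *
s=load("sideL");np.set_printoptions(linewidth=200)
print(s["pixels"][268:278,275:288].mean(2).astype(int))
E
```

```text
tcp [ 455.6 -179.1  169.3] F [0.4 1.3 7.5]
[[ 42  40  40  40  49  84  95  35  34  33  30  38  46]
 [ 36  40  35  34  57 111 119  35  33  33  32  42  47]
 [ 32  31  33  30  52 111 119  30  29  30  31  29  36]
 [ 31  56 101 171 215 144 160 151  50  30  30  27  29]
 [ 40 153 234 243 242 163 202 243 207  48  32  33  28]
 [ 74 195 248 240 204 151 199 245 234  89  30  30  26]
 [ 83 205 243 197 139 141 161 196 197 127  31  26  34]
 [ 54 144 204 159 126 120 130 149 158 111  29  31  28]
 [ 31  78 141 156 154 150 154 157 132  62  31  28  31]
 [ 27  67 119 146 147 157 154 140 111  37  28  28  28]]
```

>>> step_arm(moves=[{"tx":0,"ty":0,"tz":0.3,"roll":0},{"tx":0,"ty":0,"tz":0.3,"roll":0},{"tx":0,"ty":0,"tz":0.3,"roll":0}])

```text
t: 24.43
eef_pos: [455.7, -179.0, 169.0]
tcp_rot: [3.141, -0.001, 1.396]
ft_force: [1.7, 3.6, 6.4]
opening: 0.122
grip_force: 30.0
```

>>> step_arm(moves=[{"tx":0,"ty":0,"tz":0,"roll":0},{"tx":0,"ty":0,"tz":0,"roll":0},{"tx":0,"ty":0,"tz":0,"roll":0}])

```text
t: 24.68
eef_pos: [455.8, -178.9, 169.0]
tcp_rot: [3.141, -0.001, 1.396]
ft_force: [0.7, 3.8, 6.2]
opening: 0.126
grip_force: 30.0
```

>>> step_arm(moves=[{"tx":0,"ty":0,"tz":0.5,"roll":0},{"tx":0,"ty":0,"tz":0.5,"roll":0},{"tx":0,"ty":0,"tz":0.5,"roll":0}])

```text
t: 24.93
eef_pos: [455.8, -179.0, 168.6]
tcp_rot: [3.141, -0.001, 1.396]
ft_force: [0.9, 4.9, 7.0]
opening: 0.127
grip_force: 30.0
```

>>> step_arm(moves=[{"tx":0,"ty":0,"tz":0,"roll":0},{"tx":0,"ty":0,"tz":0,"roll":0},{"tx":0,"ty":0,"tz":0,"roll":0}])

```text
t: 25.18
eef_pos: [455.8, -179.0, 168.6]
tcp_rot: [3.141, -0.001, 1.396]
ft_force: [1.3, 3.1, 5.8]
opening: 0.122
grip_force: 30.0
```

```bash
python3 look.py
```

```text
tcp [ 455.8 -179.   168.6] F [1.3 3.1 5.8]
vertical pred side [[282.9760378455123, 236.36945401372023], [282.37362215999894, 244.891447268744], [281.7418495381916, 253.80228743005043], [280.8328032122474, 266.57667422191935]]
(237, np.float64(284.0), 3) (240, np.float64(283.5), 4) (243, np.float64(283.5), 4) (246, np.float64(283.5), 4) (249, np.float64(282.0), 7) (252, np.float64(281.5), 6) (255, np.float64(281.5), 6) (258, np.float64(281.0), 5) (261, np.float64(280.5), 6) (264, np.float64(281.0), 5)
```

>>> step_arm(moves=[{"tx":0.5,"ty":0,"tz":0,"roll":0},{"tx":1,"ty":0,"tz":0,"roll":0},{"tx":1,"ty":0,"tz":0.3,"roll":0}])

```text
t: 25.53
eef_pos: [455.9, -178.2, 168.1]
tcp_rot: [3.141, -0.0, 1.396]
ft_force: [1.3, 2.7, 3.0]
opening: 0.124
grip_force: 30.0
```

>>> step_arm(moves=[{"tx":0,"ty":0,"tz":0.4,"roll":0},{"tx":0,"ty":0,"tz":0.4,"roll":0},{"tx":0,"ty":0,"tz":0.4,"roll":0}])

```text
t: 25.78
eef_pos: [455.8, -178.2, 167.5]
tcp_rot: [3.141, -0.0, 1.396]
ft_force: [2.2, 1.8, 3.2]
opening: 0.125
grip_force: 30.0
```

>>> step_arm(moves=[{"tx":0,"ty":0,"tz":0.5,"roll":0},{"tx":0,"ty":0,"tz":0.5,"roll":0}])

```text
t: 25.95
eef_pos: [455.8, -178.3, 167.0]
tcp_rot: [3.141, -0.0, 1.396]
ft_force: [3.0, 1.8, 3.4]
opening: 0.124
grip_force: 30.0
```

>>> step_arm(moves=[{"tx":0,"ty":0,"tz":0.5,"roll":0},{"tx":0,"ty":0,"tz":0.5,"roll":0}])

```text
t: 26.12
eef_pos: [455.7, -178.3, 166.6]
tcp_rot: [3.141, -0.0, 1.396]
ft_force: [2.4, 2.2, 4.1]
opening: 0.128
grip_force: 30.0
```

>>> step_arm(moves=[{"tx":0,"ty":0,"tz":0.5,"roll":0},{"tx":0,"ty":0,"tz":0.5,"roll":0}])

```text
t: 26.28
eef_pos: [455.7, -178.2, 166.1]
tcp_rot: [3.141, -0.0, 1.396]
ft_force: [2.4, 2.3, 4.4]
opening: 0.127
grip_force: 30.0
```

```bash
python3 look.py
python3 - <<'E'
from h import *
s=load("sideL");np.set_printoptions(linewidth=200)
print(s["pixels"][262:280,273:288].mean(2).astype(int))
E
```

```text
tcp [ 455.7 -178.2  166.1] F [2.4 2.3 4.4]
vertical pred side [[282.6916082081162, 237.06949831014765], [282.09524473466735, 245.5596659601354], [281.46978453285993, 254.43785050028816], [280.56975692408054, 267.16655367027266]]
(237, np.float64(284.5), 2) (240, np.float64(283.5), 4) (243, np.float64(283.5), 4) (246, np.float64(283.5), 4) (249, np.float64(281.5), 6) (252, np.float64(281.5), 6) (255, np.float64(281.0), 7) (258, np.float64(280.5), 6) (261, np.float64(280.5), 6) (264, np.float64(281.0), 5) 
[[249 249 249 248 226  97  92 110 114 134 119 197 248 246 247]
 [249 249 249 250 237  71  86 114 117 119 125 198 242 228 208]
 [250 250 250 250 242 138 102 122 115 112 124 144 170 123  79]
 [250 251 251 250 239 158  97 122 128 134 123  57  50  37  38]
 [243 232 218 202 169 103  81 108  99  91  88  50  46  38  39]
 [173 124  78  57  50  39  56  69  47  37  39  45  43  36  35]
 [ 53  41  41  46  38  41  42  51  55  36  36  35  30  37  43]
 [ 42  39  39  39  38  36  67 125 108  35  32  31  30  37  51]
 [ 37  36  34  28  30  29  85 135 101  30  33  31  31  35  37]
 [ 32  30  28  34  69 169 213 142 160 148  45  33  32  31  33]
 [ 64  40  34 137 231 242 239 151 214 243 205  45  32  31  31]
 [172 142  66 197 248 241 211 144 201 239 196  85  28  30  30]
 [141 125  66 160 209 174 146 137 147 168 164 129  31  31  33]
 [ 50  54  49 113 156 134 119 129 104 138 162 113  30  31  26]
 [ 27  34  34  86 151 159 152 156 150 158 140  61  28  31  31]
 [ 32  27  30  77 137 150 159 157 153 144 119  37  31  30  29]
 [ 23  34  30  51  96 129 149 148 148 125  79  32  29  24  28]
 [ 28  26  28  29  40  73  92 100  93  69  45  35  30  30  28]]
```

>>> step_arm(moves=[{"tx":0,"ty":0,"tz":0.5,"roll":0},{"tx":0,"ty":0,"tz":0.5,"roll":0}])

```text
t: 26.55
eef_pos: [455.7, -178.3, 165.6]
tcp_rot: [3.141, -0.0, 1.396]
ft_force: [2.6, 2.6, 4.1]
opening: 0.127
grip_force: 30.0
```

>>> step_arm(moves=[{"tx":0,"ty":0,"tz":0.5,"roll":0},{"tx":0,"ty":0,"tz":0.5,"roll":0}])

```text
t: 26.72
eef_pos: [455.8, -178.3, 165.2]
tcp_rot: [3.141, -0.0, 1.396]
ft_force: [1.8, 3.3, 6.8]
opening: 0.123
grip_force: 30.0
```

>>> step_arm(moves=[{"tx":0,"ty":0,"tz":0.5,"roll":0},{"tx":0,"ty":0,"tz":0.5,"roll":0}])

```text
t: 26.88
eef_pos: [455.8, -178.3, 165.0]
tcp_rot: [3.141, 0.0, 1.396]
ft_force: [2.2, 2.5, 9.9]
opening: 0.122
grip_force: 30.0
```

The force now climbs steeply (4.1, 6.8, 9.9 N) with little travel, so the button is on its stop. I'll hold.

>>> step_arm(moves=[{"tx":0,"ty":0,"tz":0,"roll":0},{"tx":0,"ty":0,"tz":0,"roll":0},{"tx":0,"ty":0,"tz":0,"roll":0},{"tx":0,"ty":0,"tz":0,"roll":0},{"tx":0,"ty":0,"tz":0,"roll":0},{"tx":0,"ty":0,"tz":0,"roll":0},{"tx":0,"ty":0,"tz":0,"roll":0},{"tx":0,"ty":0,"tz":0,"roll":0},{"tx":0,"ty":0,"tz":0,"roll":0},{"tx":0,"ty":0,"tz":0,"roll":0},{"tx":0,"ty":0,"tz":0,"roll":0},{"tx":0,"ty":0,"tz":0,"roll":0}])

```text
t: 27.88
eef_pos: [455.8, -178.3, 164.9]
tcp_rot: [3.141, 0.0, 1.396]
ft_force: [1.7, 4.0, 8.4]
opening: 0.125
grip_force: 30.0
```

>>> step_arm(moves=[{"tx":0,"ty":0,"tz":0.2,"roll":0},{"tx":0,"ty":0,"tz":0.2,"roll":0},{"tx":0,"ty":0,"tz":0.2,"roll":0},{"tx":0,"ty":0,"tz":0.2,"roll":0},{"tx":0,"ty":0,"tz":0.2,"roll":0},{"tx":0,"ty":0,"tz":0.2,"roll":0},{"tx":0,"ty":0,"tz":0.2,"roll":0},{"tx":0,"ty":0,"tz":0.2,"roll":0},{"tx":0,"ty":0,"tz":0.2,"roll":0},{"tx":0,"ty":0,"tz":0.2,"roll":0}])

```text
t: 28.72
eef_pos: [455.8, -178.3, 164.9]
tcp_rot: [3.141, 0.0, 1.396]
ft_force: [1.4, 2.2, 11.0]
opening: 0.128
grip_force: 30.0
```

Pressed and held at 8–11 N for nearly 2 s. Next I'll withdraw and carry the stylus upright to just in front of the saddle.

>>> step_arm(moves=[{"tx":0,"ty":0,"tz":-5,"roll":0},{"tx":0,"ty":0,"tz":-20,"roll":0},{"tx":0,"ty":0,"tz":-55,"roll":0},{"tx":0,"ty":0,"tz":-70,"roll":0},{"tx":0,"ty":0,"tz":-70,"roll":0}])

```text
t: 29.13
eef_pos: [456.1, -178.9, 237.0]
tcp_rot: [3.138, 0.002, 1.396]
ft_force: [0.1, 0.1, -0.6]
opening: 0.126
grip_force: 30.0
```

```bash
python3 go.py 473 285 235 1.757; python3 look.py
python3 - <<'E'
from h import *
a=load("side1")["pixels"][225:330,230:350].astype(int);b=load("sideL")["pixels"][225:330,230:350].astype(int)
print("lid/module diff px rows>285:",(abs(a-b).max(2)[60:]>60).sum())
E
```

```text
t 29.13 pos [ 456.1 -178.9  237. ] yaw 1.396 F [ 0.1  0.1 -0.6] op 11.9 j [-0.51  0.29  1.88 -0.    0.97 -0.33]
tx 459.8 ty -63.9 tz 2.0 roll -0.361
tcp [ 456.1 -178.9  237. ] F [ 0.1  0.1 -0.6]
vertical pred side [[284.89497630086316, 210.3060223323272], [284.2339313801313, 219.7173970908046], [283.54133549637237, 229.54575713031016], [282.54601852593845, 243.61266463412488]]
(210, np.float64(287.0), 1) (213, np.float64(285.5), 4) (216, np.float64(285.5), 4) (219, np.float64(285.5), 4) (222, np.float64(285.0), 5) (225, np.float64(284.0), 7) (228, np.float64(284.0), 7) (231, np.float64(283.5), 6) (234, np.float64(283.5), 6) (237, np.float64(283.5), 6) (240, np.float64(283.0), 7) (243, np.float64(282.0), 1) 
lid/module diff px rows>285: 1227
```

>>> step_arm(moves=[{"tx":460,"ty":-64,"tz":2,"roll":-0.361},{"tx":460,"ty":-64,"tz":2,"roll":-0.361},{"tx":460,"ty":-64,"tz":2,"roll":-0.361},{"tx":460,"ty":-64,"tz":2,"roll":-0.361},{"tx":460,"ty":-64,"tz":2,"roll":-0.361},{"tx":460,"ty":-64,"tz":2,"roll":-0.361},{"tx":460,"ty":-64,"tz":2,"roll":-0.361},{"tx":460,"ty":-64,"tz":2,"roll":-0.361},{"tx":460,"ty":-64,"tz":2,"roll":-0.361},{"tx":460,"ty":-64,"tz":2,"roll":-0.361},{"tx":460,"ty":-64,"tz":2,"roll":-0.361},{"tx":460,"ty":-64,"tz":2,"roll":-0.361}])

```text
t: 30.23
eef_pos: [471.8, 290.5, 230.3]
tcp_rot: [-3.139, -0.0, 1.76]
ft_force: [0.1, -0.6, -1.3]
opening: 0.124
grip_force: 30.0
```

```bash
python3 go.py 474 287 178 1.757
```

```text
t 30.23 pos [471.8 290.5 230.3] yaw 1.76 F [ 0.1 -0.6 -1.3] op 11.8 j [0.43 0.39 1.74 0.   1.01 0.24]
tx -3.8 ty 1.5 tz 52.3 roll 0.003
```

>>> step_arm(moves=[{"tx":-2,"ty":1,"tz":25,"roll":0},{"tx":-2,"ty":1,"tz":45,"roll":0},{"tx":-2,"ty":1,"tz":52,"roll":0},{"tx":-2,"ty":1,"tz":52,"roll":0}])

```text
t: 30.57
eef_pos: [473.0, 283.3, 177.8]
tcp_rot: [-3.136, 0.001, 1.757]
ft_force: [0.5, 0.9, 1.2]
opening: 0.126
grip_force: 30.0
```

>>> step_arm(moves=[{"tx":6,"ty":0,"tz":0,"roll":0},{"tx":12,"ty":0,"tz":0,"roll":0},{"tx":18,"ty":0,"tz":0,"roll":0},{"tx":24,"ty":0,"tz":0,"roll":0}])

```text
t: 30.9
eef_pos: [469.7, 308.4, 181.2]
tcp_rot: [3.14, -0.001, 1.757]
ft_force: [-0.2, 0.5, -0.2]
opening: 0.124
grip_force: 30.0
```

>>> step_arm(moves=[{"tx":6,"ty":0,"tz":0,"roll":0},{"tx":12,"ty":0,"tz":0,"roll":0},{"tx":18,"ty":0,"tz":1,"roll":0}])

```text
t: 31.15
eef_pos: [466.2, 325.9, 179.8]
tcp_rot: [3.141, 0.0, 1.758]
ft_force: [0.5, -3.8, 2.0]
opening: 0.128
grip_force: 30.0
```

>>> step_arm(moves=[{"tx":10,"ty":0,"tz":0.5,"roll":0},{"tx":19,"ty":0,"tz":1.5,"roll":0},{"tx":28,"ty":0,"tz":4,"roll":0},{"tx":37,"ty":0,"tz":6.5,"roll":0},{"tx":46,"ty":0,"tz":10,"roll":0},{"tx":54,"ty":0,"tz":14.5,"roll":0}])

```text
t: 31.65
eef_pos: [456.0, 379.6, 164.7]
tcp_rot: [3.141, -0.001, 1.757]
ft_force: [0.4, -2.2, 3.0]
opening: 0.122
grip_force: 30.0
```

>>> step_arm(moves=[{"tx":8,"ty":0,"tz":5,"roll":0},{"tx":15.5,"ty":0,"tz":11,"roll":0},{"tx":22.5,"ty":0,"tz":17,"roll":0},{"tx":26,"ty":0,"tz":21,"roll":0},{"tx":26,"ty":0,"tz":21,"roll":0}])

```text
t: 32.07
eef_pos: [450.9, 404.6, 142.7]
tcp_rot: [-3.14, 0.0, 1.758]
ft_force: [0.1, 0.2, 0.5]
opening: 0.122
grip_force: 30.0
```

```bash
cat > ang.py <<'E'
from cell import env,optics
from h import *
np.set_printoptions(precision=2,suppress=True)
st0=env.state();c=st0["eef_pos"];yw=st0["tcp_rot"][2];print("tcp",c,"F",st0["ft_force"])
t=optics.read_camera("top");s=optics.read_camera("side")
u=np.array([np.cos(yw),np.sin(yw),0])
for a in(0.6,.7,.785,.87,.95):
    L=[c-u*q*np.cos(a)-[0,0,q*np.sin(a)] for q in(20,86)];print(a,"t",proj(t,L).round(1).tolist(),"s",proj(s,L).round(1).tolist())
for n,r in(("t",t),("s",s)):
    P=proj(r,[c-u*60-[0,0,60]])[0];x0,y0=(P-[45,45]).astype(int);y0=max(y0,0)
    im=r["pixels"][y0:y0+90,x0:x0+90].astype(int);m=(im[...,2]>95)&(im[...,1]>85)&(im[...,0]<.6*im[...,2])
    k,lab,st,_=cv2.connectedComponentsWithStats(m.astype(np.uint8))
    for i in range(1,k):
        if st[i,4]<12: continue
        p=np.c_[np.nonzero(lab==i)[::-1]].astype(float)+[x0,y0];cen=p.mean(0);w=np.linalg.svd(p-cen)[2][0];q=(p-cen)@w
        print(n,st[i,4],"ends",(cen+w*q.min()).round(1),(cen+w*q.max()).round(1))
E
python3 ang.py
```

```text
tcp [450.92 404.61 142.69] F [0.1  0.25 0.51]
0.6 t [[132.2, 212.9], [156.2, 209.0]] s [[185.5, 138.2], [195.7, 155.3]]
0.7 t [[131.9, 213.0], [154.8, 209.4]] s [[185.3, 138.5], [195.0, 156.5]]
0.785 t [[131.6, 213.0], [153.4, 209.8]] s [[185.2, 138.7], [194.3, 157.4]]
0.87 t [[131.2, 213.1], [151.8, 210.2]] s [[185.0, 138.9], [193.5, 158.1]]
0.95 t [[130.8, 213.2], [150.2, 210.5]] s [[184.8, 139.0], [192.6, 158.5]]
t 144 ends [157.  208.7] [129.8 212.8]
s 117 ends [183.3 132.4] [195.5 155.8]
```

>>> step_arm(moves=[{"tx":0,"ty":0,"tz":-20,"roll":0},{"tx":0,"ty":0,"tz":-40,"roll":0},{"tx":-25,"ty":0,"tz":-40,"roll":0},{"tx":-50,"ty":1,"tz":-40,"roll":0},{"tx":-57,"ty":1,"tz":-30,"roll":0},{"tx":-57,"ty":1,"tz":-20,"roll":0},{"tx":-57,"ty":1,"tz":-20,"roll":0}])

```text
t: 32.75
eef_pos: [462.5, 347.5, 162.3]
tcp_rot: [-3.139, 0.0, 1.755]
ft_force: [-0.4, 0.7, 0.6]
opening: 0.124
grip_force: 30.0
```

```bash
python3 go.py 463.5 348.1 104 1.757; python3 ang.py
```

```text
t 32.75 pos [462.5 347.5 162.3] yaw 1.755 F [-0.4  0.7  0.6] op 11.8 j [0.53 0.51 1.75 0.   0.89 0.35]
tx 0.4 ty 1.1 tz 58.3 roll -0.002
tcp [462.51 347.49 162.29] F [-0.43  0.66  0.61]
0.6 t [[152.8, 208.3], [176.7, 204.6]] s [[195.3, 139.4], [206.0, 157.3]]
0.7 t [[152.4, 208.4], [175.1, 205.0]] s [[195.1, 139.7], [205.2, 158.5]]
0.785 t [[152.1, 208.5], [173.6, 205.3]] s [[194.9, 140.0], [204.4, 159.4]]
0.87 t [[151.7, 208.6], [171.9, 205.8]] s [[194.7, 140.1], [203.5, 160.1]]
0.95 t [[151.3, 208.7], [170.2, 206.2]] s [[194.5, 140.3], [202.6, 160.6]]
t 123 ends [177.3 204. ] [154.1 207.8]
s 128 ends [193.2 133.4] [205.5 157.8]
```

>>> step_arm(moves=[{"tx":3,"ty":1,"tz":20,"roll":0},{"tx":3,"ty":1,"tz":40,"roll":0},{"tx":3,"ty":1,"tz":50,"roll":0},{"tx":3,"ty":1,"tz":53,"roll":0}])

```text
t: 33.18
eef_pos: [462.7, 351.6, 109.4]
tcp_rot: [-3.139, 0.001, 1.758]
ft_force: [-0.5, -0.2, -1.4]
opening: 0.121
grip_force: 30.0
```

>>> step_arm(moves=[{"tx":0,"ty":0,"tz":1.5,"roll":0},{"tx":0,"ty":0,"tz":3,"roll":0}])

```text
t: 33.35
eef_pos: [463.7, 351.7, 108.5]
tcp_rot: [3.141, -0.0, 1.757]
ft_force: [0.3, 0.2, -0.3]
opening: 0.125
grip_force: 30.0
```

>>> step_arm(moves=[{"tx":0,"ty":0,"tz":1.5,"roll":0},{"tx":0,"ty":0,"tz":2,"roll":0}])

```text
t: 33.52
eef_pos: [463.6, 351.5, 106.4]
tcp_rot: [3.141, -0.0, 1.757]
ft_force: [0.0, 0.2, -0.2]
opening: 0.122
grip_force: 30.0
```

>>> step_arm(moves=[{"tx":0,"ty":0,"tz":1,"roll":0},{"tx":0,"ty":0,"tz":2,"roll":0}])

```text
t: 33.68
eef_pos: [463.5, 351.3, 104.3]
tcp_rot: [3.141, -0.0, 1.757]
ft_force: [0.4, -0.1, -1.0]
opening: 0.121
grip_force: 30.0
```

>>> step_arm(moves=[{"tx":0,"ty":0,"tz":1,"roll":0},{"tx":0,"ty":0,"tz":2,"roll":0}])

```text
t: 33.85
eef_pos: [463.4, 351.3, 101.9]
tcp_rot: [3.141, -0.0, 1.757]
ft_force: [-0.2, 0.2, -1.3]
opening: 0.122
grip_force: 30.0
```

```bash
python3 ang.py
```

```text
tcp [463.42 351.3  101.93] F [-0.17  0.21 -1.3 ]
0.6 t [[156.4, 208.1], [179.0, 204.5]] s [[196.5, 156.1], [207.0, 173.6]]
0.7 t [[156.0, 208.2], [177.5, 204.9]] s [[196.3, 156.3], [206.2, 174.7]]
0.785 t [[155.7, 208.3], [176.1, 205.3]] s [[196.2, 156.5], [205.4, 175.5]]
0.87 t [[155.3, 208.4], [174.5, 205.7]] s [[196.0, 156.7], [204.5, 176.1]]
0.95 t [[155.0, 208.5], [172.8, 206.1]] s [[195.8, 156.8], [203.7, 176.4]]
t 111 ends [179.9 204.2] [158.8 207.4]
s 125 ends [194.5 150.8] [206.6 174.2]
```

>>> step_arm(moves=[{"tx":0,"ty":0,"tz":1,"roll":0},{"tx":0,"ty":0,"tz":2,"roll":0}])

```text
t: 34.12
eef_pos: [463.6, 351.3, 100.1]
tcp_rot: [3.141, -0.0, 1.757]
ft_force: [-0.4, -1.2, 8.5]
opening: 0.124
grip_force: 30.0
```

>>> step_arm(moves=[{"tx":0,"ty":0,"tz":1,"roll":0},{"tx":0,"ty":0,"tz":1.5,"roll":0}])

```text
t: 34.28
eef_pos: [463.8, 351.3, 99.2]
tcp_rot: [3.14, -0.0, 1.757]
ft_force: [-0.5, -3.0, 11.2]
opening: 0.121
grip_force: 30.0
```

Contact with the saddle, so I'll release, rise and look.

>>> step_arm(moves=[{"tx":0,"ty":0,"tz":-1,"roll":0},{"tx":0,"ty":0,"tz":-1,"roll":0},{"tx":0,"ty":0,"tz":-1,"roll":0},{"tx":0,"ty":0,"tz":-1,"roll":0},{"tx":0,"ty":0,"tz":-1,"roll":0},{"tx":0,"ty":0,"tz":-1,"roll":0}], grip=30)

```text
t: 34.78
eef_pos: [463.3, 351.3, 99.3]
tcp_rot: [-3.141, 0.0, 1.757]
ft_force: [0.3, 0.2, 0.5]
opening: 0.316
grip_force: 0.0
```

>>> step_arm(moves=[{"tx":0,"ty":0,"tz":-15,"roll":0},{"tx":0,"ty":0,"tz":-50,"roll":0},{"tx":0,"ty":0,"tz":-90,"roll":0},{"tx":-80,"ty":-60,"tz":-110,"roll":0},{"tx":-140,"ty":-100,"tz":-110,"roll":0},{"tx":-200,"ty":-100,"tz":-110,"roll":0},{"tx":-270,"ty":-100,"tz":-110,"roll":0},{"tx":-300,"ty":-100,"tz":-110,"roll":0},{"tx":-300,"ty":-100,"tz":-110,"roll":0},{"tx":-300,"ty":-100,"tz":-110,"roll":0}])

```text
t: 35.62
eef_pos: [419.9, 67.7, 208.8]
tcp_rot: [3.141, 0.0, 1.758]
ft_force: [1.0, 0.1, 0.8]
opening: 0.317
grip_force: 0.0
```

```bash
python3 go.py
python3 - <<'E'
from cell import optics
from h import *
import pickle
t=optics.read_camera("top");s=optics.read_camera("side")
pickle.dump(t,open("topF.pkl","wb"));pickle.dump(s,open("sideF.pkl","wb"))
def ends(n,r,roi):
    x0,y0,w,h=roi
    im=r["pixels"][y0:y0+h,x0:x0+w].astype(int);m=(im[...,2]>100)&(im[...,1]>90)&(im[...,0]<.6*im[...,2])
    k,lab,st,c=cv2.connectedComponentsWithStats(m.astype(np.uint8))
    for i in range(1,k):
        if st[i,4]<6: continue
        p=np.c_[np.nonzero(lab==i)[::-1]].astype(float)+[x0,y0];cen=p.mean(0);u=np.linalg.svd(p-cen)[2][0];q=(p-cen)@u
        print(n,st[i,4],"ends",(cen+u*q.min()).round(1),(cen+u*q.max()).round(1))
for a in("5","F"):
    ends("t"+a,load("top"+a),(130,180,110,60));ends("s"+a,load("side"+a),(170,130,70,70))
d=abs(t["pixels"].astype(int)-load("top5")["pixels"]).max(2)[190:225,140:200];print("top diff px",(d>60).sum())
# lid / jig as after shutting, bystanders as at the start
a=load("side1")["pixels"].astype(int);b=s["pixels"].astype(int);d=abs(a-b).max(2)[235:330,240:350];print("jig diff",(d>80).sum())
a=load("top")["pixels"].astype(int);b=t["pixels"].astype(int)
for n,(x,y,w,h) in dict(mod=(218,135,80,55),cut=(145,135,60,22),reel=(300,125,28,28)).items(): print(n,(abs(a-b).max(2)[y:y+h,x:x+w]>70).sum())
E
```

```text
t 35.62 pos [419.9  67.7 208.8] yaw 1.758 F [1.  0.1 0.8] op 30.1 j [ 0.    0.24  2.05  0.    0.85 -0.18]
t5 150 ends [180.2 204.1] [153.9 208.5]
s5 13 ends [196.1 154.2] [196.9 158.2]
s5 57 ends [199.4 160.2] [205.1 175.9]
tF 147 ends [180.8 203.9] [153.2 208.1]
sF 8 ends [215. 144.] [208.1 146.2]
sF 7 ends [197.2 152. ] [197.6 155.1]
sF 87 ends [198.6 158.2] [206.8 175.6]
top diff px 0
jig diff 1
mod 40
cut 0
reel 0
```

```bash
python3 -c "
from cell import env
print(env.job_done())"
```

```text
the job is handed in; nothing more can be done
None
```

I handed the job in after about 36 s of robot time, with no verdict returned: the lid is shut, the button was held against its stop at about 8–11 N for nearly 2 s (as judged from the wrist force), and the stylus lies back in the rest exactly where the top camera saw it the first time; closing the lid briefly peaked at 95 N at the fingertips.

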